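# Drift a slipped console module into line, bolt it and put the drift away

### The arm

A 6-joint arm with a two-finger parallel gripper is mounted at the origin on the work surface. World frame = base frame: x ahead of the robot, y to its left, z up, the work surface at z = 0. Lengths are in m, angles in rad, forces in N, time in s.
With the tool pointing down it reaches from about 0.35 to 0.875 m from the base axis. Payload 4.2 kg.
Tool frame: the origin (TCP) lies between the finger pads; the fingertips stand 19 mm ahead of it and the grasp point (between the pads) is the TCP; z points along the fingers, y is the direction in which the jaws open and shut (so a half turn about z gives the same grasp; the last joint's range is limited). The gripper opens to 87 mm and grips with 3 to 60 N. Pads are 19 mm wide; open, the fingers measure 117 mm over their backs; the gripper's body (75 mm by 190 mm) begins 51 mm behind the grasp point.
Start: joints at [1.533, 0.385, 0.008, 0, -1.194, -0.259], TCP at [0.183, 0.598, 0.242] pointing down, gripper open.
Joint ranges: [-3.14, 3.14], [-1.21, 2.06], [-1.07, 1.41], [-3.16, 2.05], [-2.99, -0.16], [-3.1, 3.1]. Speed limits (rad/s): [2.79, 2.79, 3.14, 3.14, 3.14, 3.14].

### API

Orientations are given as a rotation vector (axis times angle).
In Python, from bench import monitor, optics, r, spotter gives the robot as it stands.
- The arm moves only by the tool carry_out, never from a script. Its argument "targets" is a list of rows, each a list of 7 numbers: the gripper command: -1 is shut, 1 is fully open, values between are in proportion, then the shift along the world's x, y, z in cm, then the turn, a rotation vector about the world's x, y, z in degrees. In form: [[claw, tx, ty, tz, rx, ry, rz], ...]. A call has 1 to 5 rows; each row shifts and turns the pose as measured when the row begins; what a row does not reach is not made up. A row lasts 1/10 s, in which the tool goes at most 50 mm and 8.59 degrees, less where a joint would pass 70% of its speed; a pose out of reach is approached as far as the arm can. A call is refused whole if a number of a shift passes 5 or a number of a turn 8.59, either way. A call with a gripper value outside its range is refused whole. The fingers move at their own pace and stop on an object; the grip force is fixed at half the most. Time passes only in rows, so rows that do not move let the fingers close. It gives the time, the measured TCP pose, the force and the opening at its end, in the units of the state.
- monitor.observe(): the state, without advancing time (a new reading comes with each control period).
- optics.read_camera(name): name is "side" or "top"; returns a dict with "frame" (420x560x3 uint8, blue, green, red), "range_z" (420x560 float32, m along the optical axis (not along the pixel's ray), 0 where there is no reading), "K" (3x3 intrinsics, pixels), "R" (3x3) and "t" (3): a world point X has camera coordinates R X + t. Camera axes: x right, y down, z forward; pixel columns grow to the right and rows downward; lengths in m; the calibration is good to about 2 mm. A picture is of the moment at which its call begins.
- r.close_job(): hands the job in, once; it reports no verdict.
Trained networks look in a picture, given as the dict that the camera call returned (one of the last four; its "shot" number tells which), for a name from the list of things; names that differ only in an ending like _2 or _b are one class to them, and where a whole thing is asked for, a point or a joint stands for the part that bears it (a point fixed in the world has none). Each returns a list of dicts, best first, with "conf" (0 to 1); they miss things now and then, are a little off and sometimes report something else, mostly with a low value. They report only what shows in the picture. A call takes as long as a camera call. They do not tell look-alikes from the thing itself.
- spotter.find_in(query, picture): "extent" ([left, top, width, height] in pixels, round what is visible of it).
- spotter.tip_of(query, picture): "location" ([column, row] in pixels: a listed point, or the origin of a listed thing).
The state is a dict: "time_s": time; "q": joint angles; "qvel": joint speeds; "joint_efforts": joint torques, N m; "ee_pos": TCP position; "eef_rot": TCP orientation; "force": force on the tool from outside, world axes, zero at the start; "ft_torque": the same for the moment, N m; "width": opening from 0.0 (shut) to 1.0 (fully open).
Only numpy, scipy, OpenCV 4.12 (cv2) and the standard library are available. Lean on these libraries where they do the work, as an engineer would, in place of code of your own. Each camera call takes 0.05 s, during which the arm holds its last target.

### The job

The module in the sloping bench console has slipped down its runners, so the hole in its right-hand ear no longer matches the hole in the rail under it. Take the tapered steel drift from the tool stand and push it square to the sloping face through both holes, fully home on its collar, so that the module is pulled into line; with the drift left standing there, slide the bolt on the left-hand rail fully home into the module's keeper. Then draw the drift out, put it back upright in a hole of the tool stand, let go, and leave the other things on the bench where they are.

Things in the scene. Friction and masses are not known exactly. Their poses are not given: they have to be found in the camera images.
- console: Fixed grey console on the bench, 380 wide, 226 deep, 57 mm high in front, 190 mm at the back. Origin on the bench under its centre, x to its back, y to its left, z up; low front towards the robot. Its face rises away from the robot at 0.52 rad (30 degrees) to the bench.
- frame_hole (a point): Centre of the round 16 mm hole in the console's fixed right-hand steel rail (6 mm, thickened to 18 mm by a boss under the hole), on the rail's top face. Axes: x up the slope, y level along the face to the console's left, z square out of the face. Under the hole the space is free for 100 mm along its axis.
- module_hole (a point): Centre of the round 16 mm hole in the right ear of the module's aluminium panel (133 x 254 x 5 mm), on its outer face, 5.5 mm out from the rail's top face. Same axes as frame_hole. At the start it is 4.5 to 7.5 mm down the slope (-x) from frame_hole, so the holes overlap by 8.5 to 11.5 mm. Nothing within 80 mm stands more than 16 mm out from the panel.
- module (a joint): Slide of the module on its runners, m: 0 with the two holes concentric, negative when it has slipped down the slope (4.5 to 7.5 mm at the start), at most 0.006. Stiff: it stays where it is left, and about 6 N moves it up the slope.
- bolt (a joint): Travel of the slide bolt on the left-hand rail, m: 0 drawn back (start), 0.022 fully home. It moves level towards the module (-y of frame_hole); about 2 N moves it and it stays where left. Its 10 mm round bar enters a 13 mm wide keeper on the module's left ear, and strikes the keeper's side after 5 mm if the module is over 2 mm out of line.
- bolt_knob (a point): Centre of the top of the bolt's upright knob, a round steel post 12 mm across, square to the face. Its top is 47.5 mm out from the rail's top face; the bolt's straps beside it reach 22 mm out, so its upper 25 mm can be pinched or pushed. Same axes as frame_hole. It moves with the bolt.
- drift: Tapered steel drift, about 260 g, upright in an outer hole of the stand. Origin: centre of its collar's underside, z up its axis to the handle. Below, a 76 mm shank: 14.8 mm across for 26 mm, then tapering to a 4 mm tip. Collar 28 mm across, 5 mm thick; above it a straight ribbed round handle 20 mm across, 5 to 75 mm above the origin, and a low dome to 80 mm.
- drift_tip (a point): The small end of the drift, 76 mm below its collar.
- stand: Open plywood tool stand, fixed to the bench: a top plate 60 mm (x) by 185 mm (y), 6 mm thick with its top 93 mm above the bench, on two end boards. Three 20 mm holes through the plate, 55 mm apart along y, the middle one empty. Origin on the bench under the middle hole, z up. Tools hang in it by their collars, which rest on the plate.
- stand_hole0 (a point): Centre of the stand's hole at -55 mm along the stand's y, on the plate's top.
- stand_hole1 (a point): Centre of the stand's middle hole, on the plate's top.
- stand_hole2 (a point): Centre of the stand's hole at +55 mm along the stand's y, on the plate's top.
- screwdriver: Screwdriver in the stand's other outer hole, a bystander: black bulging handle 29 mm across, 72 mm high above the plate, thin 6 mm blade shaft. Origin at the underside of its collar.
- meter: Hand-held meter lying on the bench beyond the stand, 150 x 76 x 34 mm, a bystander. Origin at the centre of its underside.
- parts_box: Clear open parts box, 75 x 115 x 30 mm, behind the console, a bystander. Origin at the centre of its underside.
Not all that is in view belongs to the job. Leave any red look-alike of the drift alone. Of the things that look like the stand, the larger one is meant.

How it is judged:
On the way, in this order (a step that is already met when the one before it is completed fails the run):
1. the drift stands fully home through both holes (collar within 6 mm of the panel) and the module is in line within 2.5 mm (z of drift in the frame of module_hole below 0.006 m and z of drift_tip in the frame of frame_hole below -0.055 m and distance between drift and module_hole below 0.011 m and angle between the z axis of drift and the z axis of frame_hole, either way round below 0.2 rad and value of joint module between -0.0025 and 0.0025 m), for 0.2 s.
2. with the drift still in both holes (collar within 12 mm of the panel) and the module in line within 2.5 mm, the bolt is slid home, at least 18 mm of its 22 (z of drift in the frame of module_hole below 0.012 m and z of drift_tip in the frame of frame_hole below -0.055 m and distance between drift and module_hole below 0.017 m and angle between the z axis of drift and the z axis of frame_hole, either way round below 0.2 rad and value of joint module between -0.0025 and 0.0025 m and value of joint bolt above 0.018 m), for 0.2 s.
At the end, for the whole second after the job is handed in: The module is in line with the rail within 2.5 mm, the bolt is at least 18 mm home, and the drift stands upright (within 0.12 rad) at rest in a hole of the stand, its collar down on the plate (within 6 mm) (value of joint module between -0.0025 and 0.0025 m and value of joint bolt above 0.018 m and z of drift in the frame of stand between 0.088 and 0.099 m and angle between drift's own z axis and vertical below 0.12 rad and x of drift in the frame of stand between -0.008 and 0.008 m and y of drift in the frame of stand between -0.065 and 0.065 m and linear speed of drift below 0.02 m/s); the robot touches nothing.
It fails at once if the screwdriver is moved more than 30 mm (distance of screwdriver from where it was at the start of the episode above 0.03 m).
It fails at once if the meter is moved more than 30 mm (distance of meter from where it was at the start of the episode above 0.03 m).
It fails at once if the parts box is moved more than 30 mm (distance of parts_box from where it was at the start of the episode above 0.03 m).
It also fails if it takes over 72 s, if anything falls off the work surface, if the arm or the gripper's body presses on something with over 40 N, if the wrist force passes 120 N, or if a joint passes its speed limit or range.

## Working session

There is one attempt and no reset: what is moved stays moved. The work goes in short steps, Python scripts to look and compute and a tool call to move; the robot and the scene stay as the last step left them, time stands still between calls to the robot, and variables do not carry over. Pictures are saved under pics/ and viewed, and the job is handed in when it is done.

Besides the shell and the picture viewer there is one more tool, called after "Emit:" by a JSON object that holds its "name" and its "arguments". carry_out: Moves the arm, as the interface text tells. Its arguments: {"type":"object","properties":{"targets":{"type":"array"}},"required":["targets"]}

```bash
ls; mkdir -p pics; cat > h.py <<'E'
import numpy as np,cv2
from bench import monitor,optics,r,spotter
def shot(n,f=None):
    p=optics.read_camera(n)
    if f: cv2.imwrite('pics/'+f,p['frame'])
    return p
def w(p,u,v,win=2):
    d=p['range_z'][int(v)-win:int(v)+win+1,int(u)-win:int(u)+win+1];d=d[d>0]
    z=np.median(d); c=np.linalg.inv(p['K'])@[u,v,1]*z
    return p['R'].T@(c-p['t'])
def ray(p,u,v):
    o=-p['R'].T@p['t']; d=p['R'].T@np.linalg.inv(p['K'])@[u,v,1]; return o,d
def proj(p,X):
    c=p['K']@(p['R']@np.array(X)+p['t']); return c[:2]/c[2]
E
cat > a.py <<'E'
from h import *
np.set_printoptions(precision=4,suppress=True)
print(monitor.observe())
for n in ['side','top']:
    p=shot(n,n+'0.png'); o,d=ray(p,280,210); print(n,'cam',o,d)
    for q in ['frame_hole','module_hole','bolt_knob','drift','drift_tip','stand','stand_hole0','stand_hole1','stand_hole2','screwdriver','meter','parts_box','console']:
        for x in spotter.tip_of(q,p)[:3]:
            u,v=x['location']
            try: print(q,x['conf'],(u,v),w(p,u,v))
            except Exception as e: print(q,x,e)
E
python3 a.py
```

```text
pics
{'time_s': 0.0, 'q': array([ 1.5326,  0.3855,  0.0066, -0.0005, -1.194 , -0.2586]), 'qvel': array([ 0.001 ,  0.0015,  0.0003,  0.0014, -0.0017, -0.0006]), 'joint_efforts': array([ -0.0011, -39.0666,  18.7408,   4.2199,   0.011 ,  -0.0002]), 'ee_pos': array([0.1826, 0.5971, 0.2405]), 'eef_rot': array([ 3.1049, -0.4645, -0.0003]), 'force': array([ 0.0788, -0.378 ,  0.228 ]), 'ft_torque': array([-0.0294,  0.0006, -0.0222]), 'width': 0.9973507005576635}
side cam [ 0.21   -0.7484  0.9516] [ 0.3161  0.6194 -0.7187]
frame_hole 0.67 (259.1, 202.8) [ 0.5336 -0.0055  0.1404]
module_hole 0.95 (257.0, 203.5) [ 0.5299 -0.0014  0.1361]
module_hole 0.66 (310.8, 307.2) [ 0.5112 -0.2948  0.1079]
bolt_knob 0.61 (190.6, 134.3) [0.5269 0.5063 0.0008]
bolt_knob 0.21 (342.5, 355.6) [ 0.5151 -0.4103  0.098 ]
drift 0.9 (307.3, 391.5) [ 0.4226 -0.4386  0.0924]
drift 0.84 (336.7, 355.9) [ 0.5049 -0.4059  0.0981]
drift_tip 0.63 (307.8, 406.9) [ 0.4307 -0.4333  0.002 ]
drift_tip 0.28 (325.2, 328.8) [ 0.5473 -0.3039  0.0088]
stand 0.95 (239.2, 386.9) [ 0.3197 -0.3614  0.0629]
stand 0.83 (320.1, 353.6) [ 0.5
[... 1454 characters left out ...]
[ 0.5054 -0.2818  0.0988]
stand_hole1 0.96 (415.2, 292.1) [ 0.3148 -0.3656  0.0628]
stand_hole1 0.74 (397.1, 217.9) [ 0.5183 -0.3635  0.0077]
stand_hole1 0.72 (375.4, 219.3) [ 0.5054 -0.2818  0.0988]
stand_hole2 0.96 (415.2, 292.1) [ 0.3148 -0.3656  0.0628]
stand_hole2 0.74 (397.1, 217.9) [ 0.5183 -0.3635  0.0077]
stand_hole2 0.72 (375.4, 219.3) [ 0.5054 -0.2818  0.0988]
screwdriver 0.49 (374.5, 218.8) [ 0.5069 -0.2798  0.0985]
meter 0.85 (363.2, 149.5) [ 0.7155 -0.2897  0.0355]
parts_box 0.78 (299.0, 137.5) [ 0.7794 -0.1167  0.0034]
parts_box 0.54 (376.6, 219.2) [ 0.505  -0.2844  0.1008]
console 0.58 (225.2, 243.1) [0.476  0.1027 0.1222]
console 0.42 (420.8, 216.7) [ 0.5015 -0.3985  0.0989]
```

View pics/side0.png

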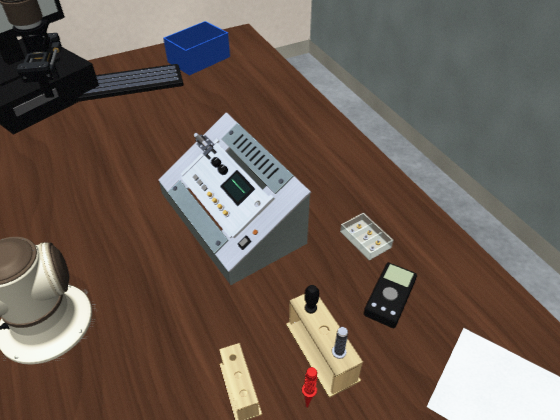

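View pics/top0.png

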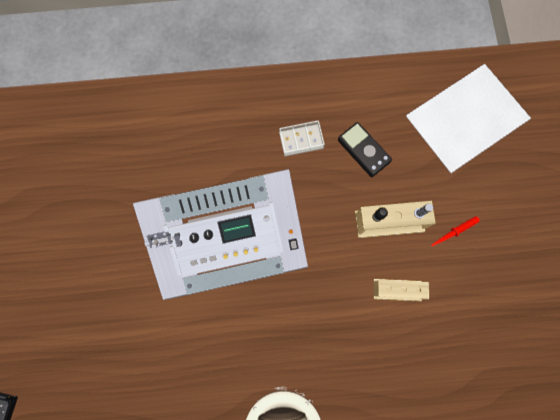

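Side view: grey drift at about (341,343), screwdriver (311,300), red look-alike (310,382), and the module's right-ear hole at about (257,203). The larger stand is the one bearing the grey drift. I'll zoom in next.

```bash
cat > b.py <<'E'
from h import *
a=cv2.imread('pics/side0.png');b=cv2.imread('pics/top0.png')
cv2.imwrite('pics/s1.png',cv2.resize(a[105:285,150:320],None,fx=3.3,fy=3.3,interpolation=cv2.INTER_CUBIC))
cv2.imwrite('pics/s2.png',cv2.resize(a[270:400,270:380],None,fx=4.5,fy=4.5,interpolation=cv2.INTER_CUBIC))
cv2.imwrite('pics/t1.png',cv2.resize(b[165:305,130:310],None,fx=4.2,fy=4.2,interpolation=cv2.INTER_CUBIC))
cv2.imwrite('pics/t2.png',cv2.resize(b[190:250,345:445],None,fx=7,fy=7,interpolation=cv2.INTER_CUBIC))
E
python3 b.py
```

```text
(no output)
```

View pics/s1.png

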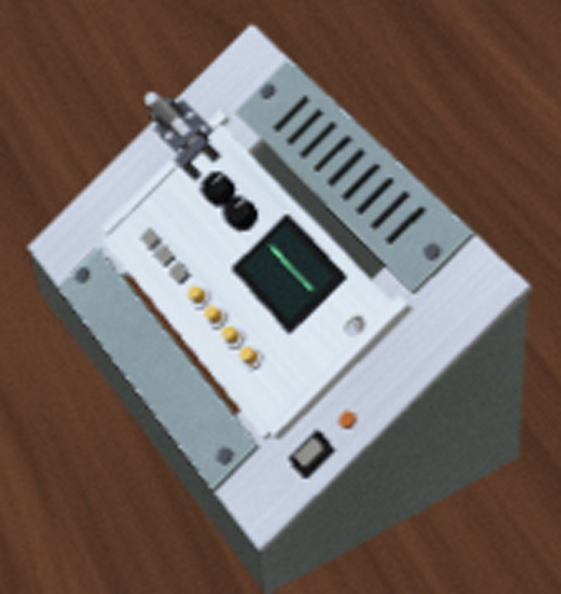

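View pics/s2.png

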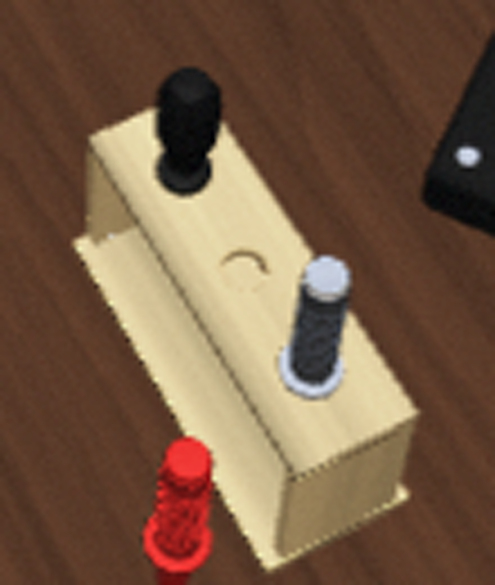

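View pics/t1.png

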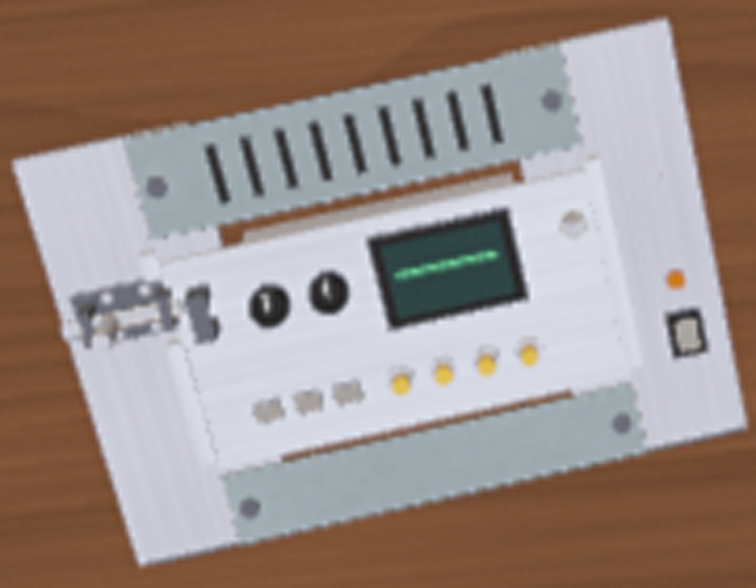

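View pics/t2.png

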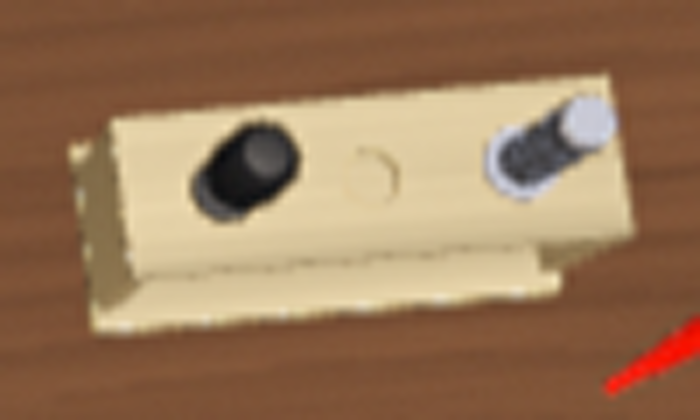

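```bash
cat > c.py <<'E'
from h import *
np.set_printoptions(precision=4,suppress=True)
S=np.array
def on(p,u,v,n,c):
    o,d=ray(p,u,v); return o+d*((c-n@o)/(n@d))
for nm in ['side','top']:
    p=shot(nm)
    f=(lambda a,b:(a/3.3+150,b/3.3+105)) if nm=='side' else (lambda a,b:(a/4.2+130,b/4.2+165))
    # face side region (left/right skin) and panel
    if nm=='side':
        polys={'panel':[(130,200),(185,170),(390,310),(280,420),(110,230)],'skinR':[(430,290),(510,290),(270,530),(225,490)]}
        hole=[f(355,325)]; edgeL=[(60,290),(265,545)]; corners=[(253,28),(528,287),(262,548),(30,247)]
    else:
        polys={'panel':[(180,300),(590,180),(625,360),(220,455)],'skinR':[(590,55),(660,35),(735,420),(655,435)]}
        hole=[f(573,223)]; corners=[(15,160),(668,20),(746,428),(140,564)]
    for k,po in polys.items():
        m=np.zeros(p['range_z'].shape,np.uint8); cv2.fillPoly(m,[np.int32([f(*q) for q in po])],1)
        v,u=np.nonzero(m*(p['range_z']>0)); z=p['range_z'][v,u]
        X=(np.linalg.inv(p['K'])@np.c_[u,v,np.ones(len(u))].T*z).T; X=(X-p['t'])@p['R']
        g=np.ones(len(X),bool)
        for i in range(8):
            c=X[g].mean(0); n=np.linalg.svd(X[g]-c,full_matrices=False)[2][2]; n*=np.sign(n[2]); e=(X-c)@n; s=max(.0015,np.median(abs(e[g]))*2.5); g=abs(e)<s
        yaw=np.degrees(np.arctan2(-n[1],-n[0])); print(nm,k,'n',n,'tilt',np.degrees(np.arccos(n[2])),'yaw',yaw,'c',n@c,'std',e[g].std(),g.mean())
        if k=='panel': P=(n,n@c)
    print('hole',on(p,*hole[0],*P), 'depthhole',w(p,*hole[0]))
    if k: 
        C=[on(p,*f(*q),n,n@c) for q in corners]; print('corners',*C)
        for i in range(4):
            d=C[(i+1)%4]-C[i]; print(np.linalg.norm(d),np.degrees(np.arctan2(d[1],d[0])))
E
python3 c.py
```

```text
side panel n [-0.5065 -0.0636  0.8599] tilt 30.696618370481414 yaw 7.151531787008008 c -0.1429707406251316 std 0.0015496885162480383 0.7455268389662028
side skinR n [-0.4935 -0.0672  0.8671] tilt 29.873032462687284 yaw 7.758871400886339 c -0.14187295778412412 std 0.0010800254256541754 0.7465197215777262
hole [ 0.528  -0.0092  0.1441] depthhole [ 0.5309 -0.0023  0.1365]
corners [0.5824 0.2983 0.191 ] [ 0.6316 -0.0728  0.1902] [ 0.4099 -0.1014  0.0618] [0.3601 0.2712 0.0623]
0.37429027400477577 -82.4441756735498
0.25775328843060924 -172.65016300991635
0.37586613798628865 97.62535565518408
0.2582874230212777 6.947086832502589
top panel n [-0.5058 -0.0657  0.8602] tilt 30.66497398114958 yaw 7.402831833166081 c -0.1432285847072914 std 0.0015795695014946263 0.7440377804014168
top skinR n [-0.4924 -0.0706  0.8675] tilt 29.83255454927413 yaw 8.156609474460772 c -0.14186779651798748 std 0.0014282198126635067 0.8013955984970478
hole [ 0.5258 -0.0049  0.1423] depthhole [ 0.5274 -0.0047  0.1334]
corners [0.5813 0.3052 0.1913] [ 0.6304 -0.07    0.1886] [ 0.4034 -0.0992  0.0574] [0.3548 0.2765 0.0604]
0.37834123170565065 -82.55288562560644
0.2638182192548313 -172.64921779226486
0.378916054090204 97.36861802830909
0.2632192635208716 7.206983358799512
```

```bash
cat >> h.py <<'E'
def tri(ps,uvs):
    A=np.zeros((3,3));b=np.zeros(3);L=[]
    for p,(u,v) in zip(ps,uvs):
        o,d=ray(p,u,v); d=d/np.linalg.norm(d); M=np.eye(3)-np.outer(d,d); A+=M;b+=M@o; L.append((o,M))
    X=np.linalg.solve(A,b); return X,[np.linalg.norm(M@(X-o)) for o,M in L]
yaw=np.radians(7.4); tl=np.radians(30)
N=np.array([-np.sin(tl)*np.cos(yaw),-np.sin(tl)*np.sin(yaw),np.cos(tl)])
Yc=np.array([-np.sin(yaw),np.cos(yaw),0]); Xc=np.cross(Yc,N)
E
cat > d.py <<'E'
from h import *
np.set_printoptions(precision=4,suppress=True)
s=shot('side');t=shot('top')
print('dome',tri([s,t],[(342.4,331.1),(429,207.1)]))
print('collar',tri([s,t],[(339.3,353.3),(419.3,213.6)]))
print('midhole',tri([s,t],[(244/4.5+270,272/4.5+270),(371/7+345,180/7+190)]))
print('scr top',tri([s,t],[(190/4.5+270,80/4.5+270),(272/7+345,155/7+190)]))
H,e=tri([s,t],[(257.6,203.5),(266.4,218.1)]);print('hole',H,e)
print(N,Xc,Yc)
for p,nm,c in((s,'side',(195,142)),(t,'top',(155,242))):
    a=p['frame'];u,v=c
    cv2.imwrite('pics/k_%s.png'%nm,cv2.resize(a[v-22:v+22,u-26:u+30],None,fx=11,fy=11,interpolation=cv2.INTER_CUBIC))
    u,v=(257,203) if nm=='side' else (266,218)
    cv2.imwrite('pics/h_%s.png'%nm,cv2.resize(a[v-12:v+13,u-14:u+15],None,fx=20,fy=20,interpolation=cv2.INTER_CUBIC))
E
python3 d.py
```

```text
dome (array([ 0.5133, -0.3981,  0.1702]), [np.float64(0.0014452416442572874), np.float64(0.0014452416442572826)])
collar (array([ 0.5133, -0.3998,  0.0893]), [np.float64(0.0019352130449876534), np.float64(0.0019352130449878141)])
midhole (array([ 0.5128, -0.344 ,  0.0895]), [np.float64(0.001929363433366144), np.float64(0.0019293634333661866)])
scr top (array([ 0.5122, -0.2892,  0.167 ]), [np.float64(0.002200733256445203), np.float64(0.002200733256445006)])
hole [ 0.528  -0.0051  0.1396] [np.float64(0.0017222857909140105), np.float64(0.0017222857909138733)]
[-0.4958 -0.0644  0.866 ] [0.8588 0.1115 0.5   ] [-0.1288  0.9917  0.    ]
```

View pics/k_side.png

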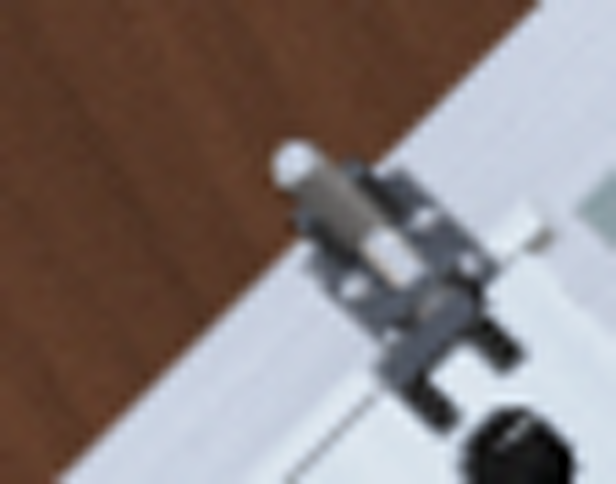

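View pics/k_top.png

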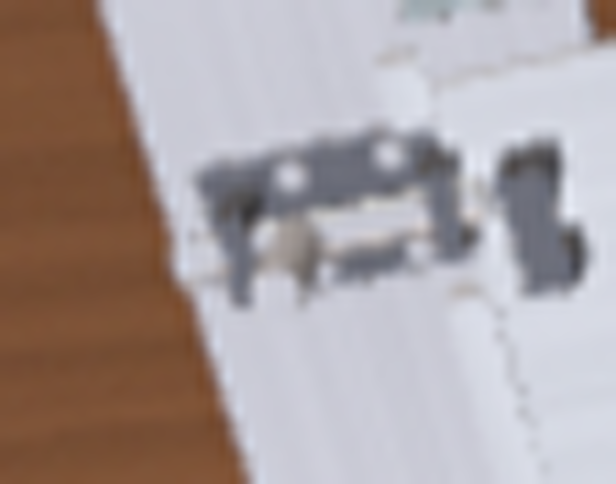

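View pics/h_side.png

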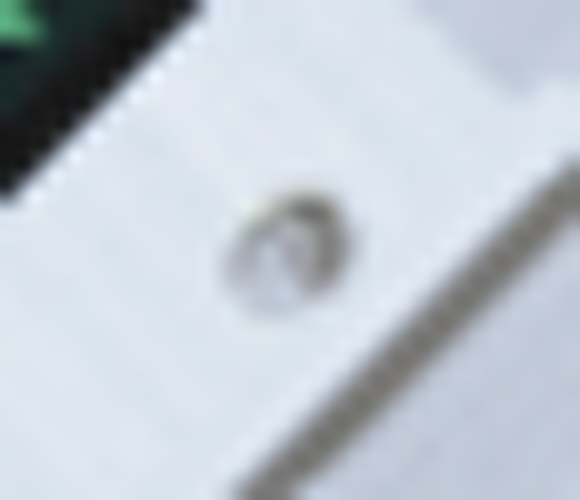

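View pics/h_top.png

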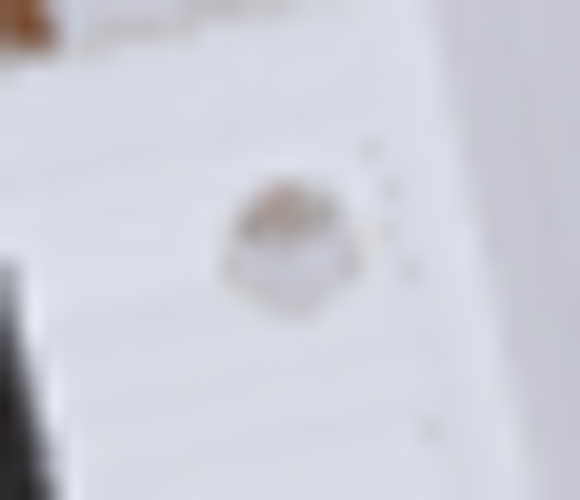

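```bash
cat > e.py <<'E'
from h import *
np.set_printoptions(precision=4,suppress=True)
s=shot('side');t=shot('top')
for uv in [(293,245),(290,270),(285,285)]:
    X,e=tri([s,t],[(195.8,134.8),(uv[0]/11+129,uv[1]/11+220)]); print(uv,X,e)
    H=np.array([.5275,-.006,.1425]); d=X-H; print(' rel hole',d@Xc,d@Yc,d@N)
# shaft bottom side
X,e=tri([s,t],[(395/11+169,255/11+120),(300/11+129,220/11+220)]);print(X,e)
E
python3 e.py
```

```text
(293, 245) [0.4813 0.259  0.1818] [np.float64(0.0033580335792564382), np.float64(0.003358033579256267)]
 rel hole 0.009509003359508493 0.26874758666673704 0.03986694773293442
(290, 270) [0.4787 0.2595 0.1815] [np.float64(0.0006911275309502793), np.float64(0.0006911275309503673)]
 rel hole 0.007192998994044912 0.26953041874461636 0.04093403528584422
(285, 285) [0.4773 0.2605 0.1808] [np.float64(0.000942827960085692), np.float64(0.0009428279600855827)]
 rel hole 0.005751141900145417 0.2707912592591744 0.040913120226495535
[0.4989 0.2677 0.14  ] [np.float64(0.0024831398200108453), np.float64(0.0024831398200107517)]
```

Emit:
{"name": "carry_out", "arguments": {"targets": [[1,2.7,-3.1,1.2,0,0,5],[1,2.7,-3.1,1.2,0,0,5],[1,2.7,-3.1,1.2,0,0,5],[1,2.7,-3.1,1.2,0,0,5],[1,2.7,-3.1,1.2,0,0,4.4]]}}

```text
time_s: 2.2
ee_pos: [0.318, 0.4399, 0.2999]
eef_rot: [3.127, 0.242, 0.001]
force: [0.0, 1.1, -0.1]
width: 0.998
```

Emit:
{"name": "carry_out", "arguments": {"targets": [[1,1.6,-4.5,0.3,0,0,0],[1,1.6,-4.5,0.3,0,0,0],[1,1.6,-4.5,0.3,0,0,0],[1,1.6,-4.5,0.3,0,0,0],[1,1.6,-4.5,0.3,0,0,0]]}}

```text
time_s: 2.7
ee_pos: [0.4013, 0.2076, 0.3179]
eef_rot: [3.131, 0.248, 0.009]
force: [2.0, 0.6, 0.3]
width: 1.001
```

Emit:
{"name": "carry_out", "arguments": {"targets": [[1,1.6,-4.5,0,0,0,0],[1,1.6,-4.5,0,0,0,0],[1,1.6,-4.5,0,0,0,0],[1,1.6,-4.5,0,0,0,0],[1,1.0,-4.5,0,0,0,0]]}}

```text
time_s: 3.2
ee_pos: [0.4767, -0.0272, 0.321]
eef_rot: [-3.129, -0.251, -0.02]
force: [1.3, 0.1, -0.1]
width: 1.003
```

Emit:
{"name": "carry_out", "arguments": {"targets": [[1,0.5,-4.9,0,0,0,0],[1,0.5,-4.9,0,0,0,0],[1,0.5,-4.9,0,0,0,0],[1,0.5,-4.9,0,0,0,0],[1,0.5,-4.9,0,0,0,0]]}}

```text
time_s: 3.7
ee_pos: [0.501, -0.276, 0.3224]
eef_rot: [-3.13, -0.252, -0.027]
force: [0.9, 0.6, 0.4]
width: 1.002
```

Emit:
{"name": "carry_out", "arguments": {"targets": [[1,0.3,-4.5,-0.5,0,0,0],[1,0.3,-4.5,-0.5,0,0,0],[1,0.3,-3.2,-0.5,0,0,0],[1,0,0,0,0,0,0]]}}

```text
time_s: 4.1
ee_pos: [0.5088, -0.409, 0.3051]
eef_rot: [-3.131, -0.241, -0.025]
force: [-0.2, 0.8, -1.3]
width: 0.999
```

```bash
cat >> h.py <<'E'
from scipy.spatial.transform import Rotation as Ro
Rdown=np.column_stack([[Yc[1],-Yc[0],0],-Yc*1.0,[0,0,-1]])  # x fwd, y=-Yc, z down
Rface=np.column_stack([Xc,-Yc,-N])
def delta(pos,Rt):
    st=monitor.observe(); Rm=Ro.from_rotvec(st['eef_rot'])
    print('at',st['ee_pos'],'q',st['q'],'F',st['force'],'w',st['width'])
    print('d cm',(np.array(pos)-st['ee_pos'])*100,'rot deg',np.degrees((Ro.from_matrix(Rt)*Rm.inv()).as_rotvec()))
E
cat > f.py <<'E'
from h import *
np.set_printoptions(precision=3,suppress=True)
delta([.5133,-.399,.25],Rdown)
s=shot('side','s3.png');t=shot('top','t3.png')
X=np.array(monitor.observe()['ee_pos'])
print(proj(s,X),proj(t,X), np.linalg.det(Rface))
cv2.imwrite('pics/s3z.png',cv2.resize(s['frame'][230:390,260:420],None,fx=3.6,fy=3.6,interpolation=cv2.INTER_CUBIC))
E
python3 f.py
```

```text
at [ 0.509 -0.409  0.305] q [-0.434  0.395  0.185 -0.009 -1.347  2.16 ] F [-0.225  0.807 -1.342] w 0.9989013254736959
d cm [ 0.448  1.003 -5.509] rot deg [-0.132  0.92  -1.41 ]
[349.847 292.486] [454.7  194.79] 1.0
```

View pics/s3z.png

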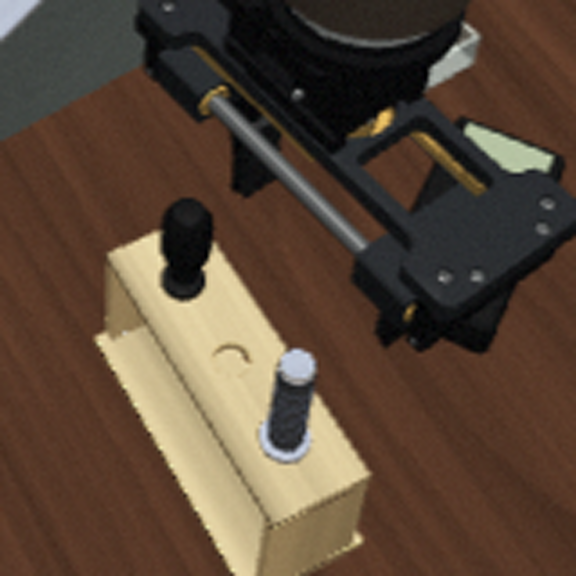

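View pics/t3.png

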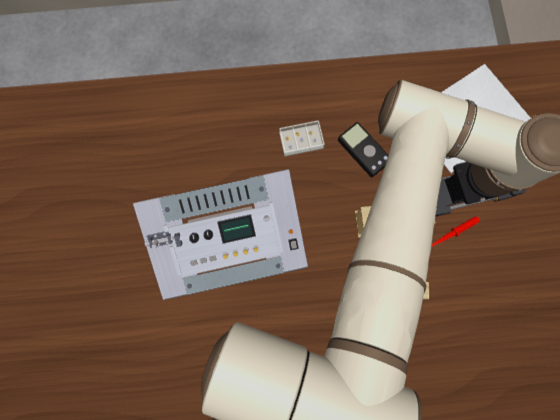

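Emit:
{"name": "carry_out", "arguments": {"targets": [[1,0.4,1.0,-3,-0.1,0.9,-1.4],[1,0,0,-3.0,0,0,0],[1,0,0,-3,0,0,0],[1,0,0,0,0,0,0]]}}

```text
time_s: 4.6
ee_pos: [0.5144, -0.3915, 0.2189]
eef_rot: [3.131, 0.214, 0.013]
force: [0.0, -0.1, -0.5]
width: 1.003
```

```bash
cat > f.py <<'E'
from h import *
np.set_printoptions(precision=3,suppress=True)
delta([.5133,-.399,.138],Rdown)
s=shot('side')
cv2.imwrite('pics/s4z.png',cv2.resize(s['frame'][250:390,270:410],None,fx=4.2,fy=4.2,interpolation=cv2.INTER_CUBIC))
E
python3 f.py
```

```text
at [ 0.514 -0.392  0.219] q [-0.401  0.432  0.025 -0.001 -1.154  2.109] F [ 0.011 -0.078 -0.501] w 1.0033924307974014
d cm [-0.105 -0.749 -8.093] rot deg [ 0.168  0.488 -0.416]
```

View pics/s4z.png

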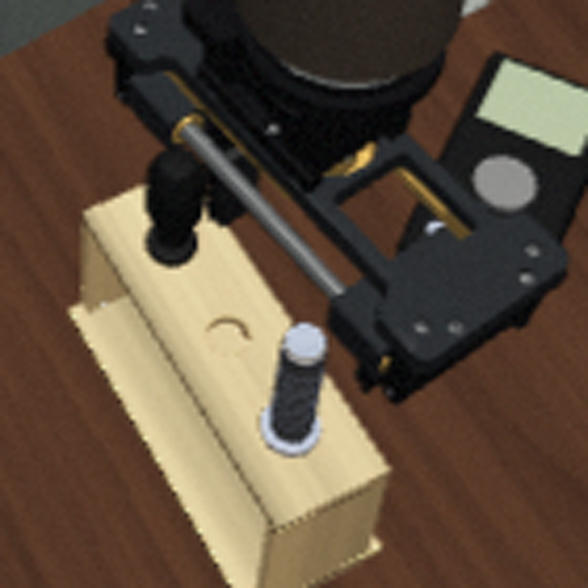

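Emit:
{"name": "carry_out", "arguments": {"targets": [[1,-0.1,-0.7,-1.5,0.2,0.5,-0.4],[1,0,0,-2,0,0,0],[1,0,0,0,0,0,0]]}}

```text
time_s: 4.95
ee_pos: [0.5177, -0.4004, 0.1924]
eef_rot: [3.125, 0.208, 0.02]
force: [-0.1, -0.1, -0.2]
width: 1.004
```

```bash
sed -i s/s4z/s5z/ f.py; python3 f.py
```

```text
at [ 0.518 -0.4    0.192] q [-0.41   0.462  0.002  0.003 -1.096  2.112] F [-0.07  -0.14  -0.183] w 1.0035851038702963
d cm [-0.445  0.138 -5.444] rot deg [ 0.517  0.755 -0.207]
```

View pics/s5z.png

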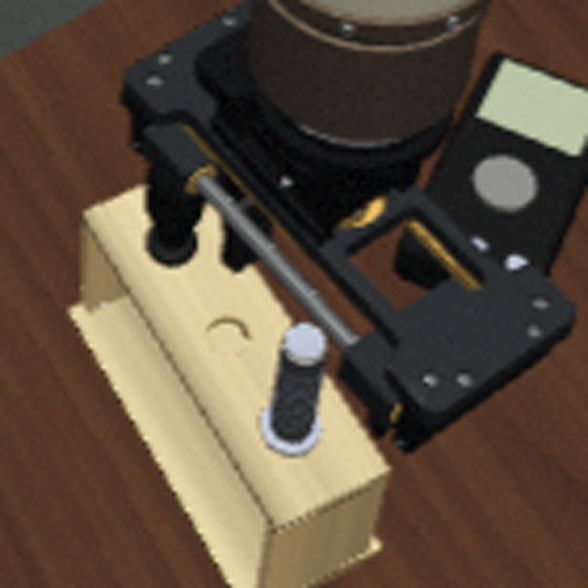

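```bash
cat > g.py <<'E'
from h import *
s=shot('side')
for X in ([.5177,-.4004,.173],[.5133,-.399,.173],[.5177,-.3564,.173],[.5177,-.4444,.173]):
    q=proj(s,X); print(q,(q-[270,250])*4.2)
E
python3 g.py
```

```text
[344.52722419 330.56742353] [313.01434159 338.38317883]
[342.042065   330.94590208] [302.576673   339.97278875]
[331.78384482 311.82193021] [259.49214824 259.6521069 ]
[358.09330745 350.52311312] [369.99189128 422.19707511]
```

Emit:
{"name": "carry_out", "arguments": {"targets": [[1,-0.4,0.1,0,0.5,0.8,-0.2],[1,0,0,-2,0,0,0],[1,0,0,-2,0,0,0],[1,0,0,-1.3,0,0,0],[1,0,0,0,0,0,0]]}}

```text
time_s: 5.55
ee_pos: [0.5173, -0.4027, 0.1485]
eef_rot: [3.125, 0.202, 0.018]
force: [-0.5, 0.1, -0.5]
width: 1.002
```

```bash
sed -i s/s5z/s6z/ f.py; python3 f.py
```

```text
at [ 0.517 -0.403  0.149] q [-0.414  0.501 -0.049  0.004 -1.006  2.112] F [-0.504  0.122 -0.495] w 1.001788915249819
d cm [-0.4    0.373 -1.05 ] rot deg [ 0.52   0.699 -0.01 ]
```

View pics/s6z.png

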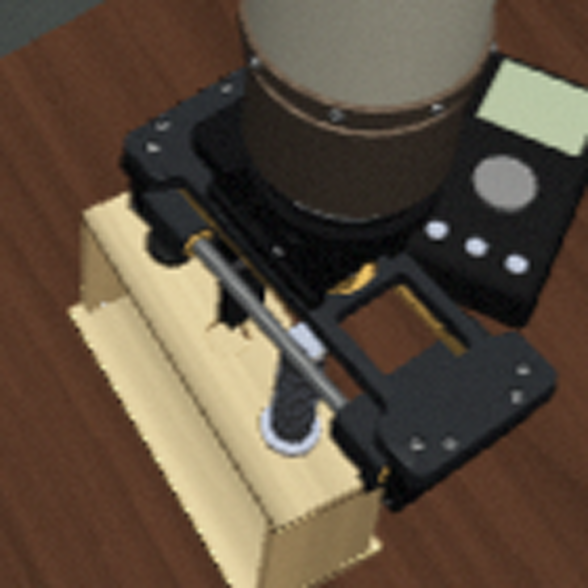

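Emit:
{"name": "carry_out", "arguments": {"targets": [[1,-0.4,0.3,-0.5,0.5,0.7,0],[1,-0.2,0.1,-0.5,0,0,0],[1,0,0,0,0,0,0]]}}

```text
time_s: 5.9
ee_pos: [0.5127, -0.3996, 0.1419]
eef_rot: [3.131, 0.204, 0.007]
force: [0.2, -0.2, -0.2]
width: 0.995
```

```bash
sed -i s/s6z/s7z/ f.py; python3 f.py
```

```text
at [ 0.513 -0.4    0.142] q [-0.413  0.503 -0.063  0.001 -0.999  2.113] F [ 0.166 -0.152 -0.194] w 0.9948426249758071
d cm [ 0.063  0.061 -0.385] rot deg [ 0.19   0.254 -0.048]
```

Emit:
{"name": "carry_out", "arguments": {"targets": [[-1,0,0,0,0.2,0.2,0],[-1,0,0,0,0,0,0],[-1,0,0,0,0,0,0],[-1,0,0,0,0,0,0],[-1,0,0,0,0,0,0]]}}

```text
time_s: 6.45
ee_pos: [0.5136, -0.4002, 0.1435]
eef_rot: [3.133, 0.205, 0.005]
force: [-0.7, -0.1, 1.0]
width: 0.63
```

Emit:
{"name": "carry_out", "arguments": {"targets": [[-1,0,0,0,0,0,0],[-1,0,0,0,0,0,0],[-1,0,0,0,0,0,0]]}}

```text
time_s: 6.75
ee_pos: [0.5136, -0.4002, 0.1435]
eef_rot: [3.133, 0.205, 0.005]
force: [0.1, -0.5, 0.0]
width: 0.353
```

Emit:
{"name": "carry_out", "arguments": {"targets": [[-1,0,0,0,0,0,0],[-1,0,0,0,0,0,0],[-1,0,0,0,0,0,0]]}}

```text
time_s: 7.05
ee_pos: [0.5136, -0.4001, 0.1434]
eef_rot: [3.133, 0.205, 0.005]
force: [-0.0, -0.1, -0.4]
width: 0.223
```

Emit:
{"name": "carry_out", "arguments": {"targets": [[-1,0,0,0,0,0,0],[-1,0,0,1,0,0,0],[-1,0,0,3,0,0,0],[-1,0,0,4,0,0,0],[-1,0,0,4,0,0,0]]}}

```text
time_s: 7.55
ee_pos: [0.5097, -0.3974, 0.2582]
eef_rot: [-3.125, -0.202, 0.019]
force: [0.9, 0.1, -2.0]
width: 0.222
```

Emit:
{"name": "carry_out", "arguments": {"targets": [[-1,0,0,4,0,0,0],[-1,0,1,4,0,0,0],[-1,0,2,3,0,0,0],[-1,0,0,0,0,0,0]]}}

```text
time_s: 7.95
ee_pos: [0.5091, -0.3672, 0.3801]
eef_rot: [-3.131, -0.2, 0.004]
force: [0.4, 0.3, -2.0]
width: 0.225
```

```bash
cat > f.py <<'E'
from h import *
import sys
np.set_printoptions(precision=3,suppress=True)
delta([.45,-.1,.35],Rface)
s=shot('side')
cv2.imwrite('pics/s8.png',cv2.resize(s['frame'][150:390,220:420],None,fx=2.5,fy=2.5,interpolation=cv2.INTER_CUBIC))
E
python3 f.py
```

```text
at [ 0.509 -0.367  0.38 ] q [-0.369  0.338  0.278 -0.003 -1.515  2.067] F [ 0.411  0.305 -2.006] w 0.22527297228806176
d cm [-5.909 26.724 -3.009] rot deg [  3.588 -29.932   0.018]
```

View pics/s8.png

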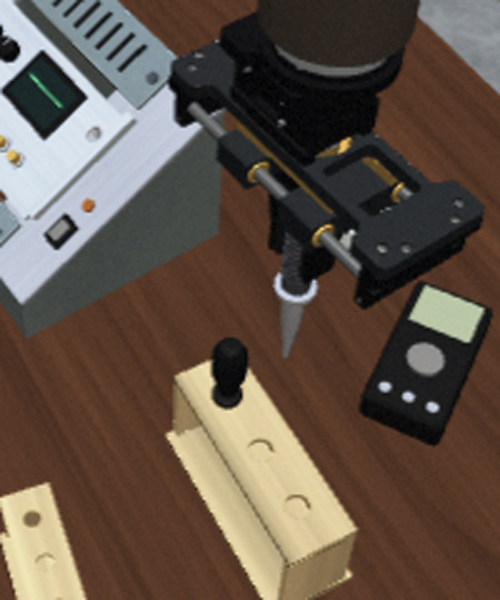

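Emit:
{"name": "carry_out", "arguments": {"targets": [[-1,-0.7,4.2,0,0.9,-7.5,0],[-1,-0.7,4.2,0,0.9,-7.5,0],[-1,-0.7,4.2,0,0.9,-7.5,0],[-1,-0.7,4.2,0,0.9,-7.4,0],[-1,-0.7,4.2,0,0,0,0]]}}

```text
time_s: 8.5
ee_pos: [0.472, -0.1559, 0.352]
eef_rot: [-2.985, -0.174, -0.767]
force: [-0.0, 1.4, -1.8]
width: 0.221
```

Emit:
{"name": "carry_out", "arguments": {"targets": [[-1,-0.7,4.4,-1,0,0,0],[-1,-0.7,4.4,-2,0,0,0],[-1,0,4.0,-2,0,0,0],[-1,0,0,0,0,0,0]]}}

```text
time_s: 8.9
ee_pos: [0.4476, -0.0237, 0.2908]
eef_rot: [-2.992, -0.177, -0.743]
force: [-0.1, -0.8, -3.6]
width: 0.219
```

```bash
cat > f.py <<'E'
from h import *
import sys
np.set_printoptions(precision=3,suppress=True)
delta([.453,-.016,.279],Rface)
E
python3 f.py
```

```text
at [ 0.448 -0.024  0.291] q [ 0.372 -0.197 -0.672  0.162 -0.622  1.208] F [-0.066 -0.829 -3.584] w 0.21942141094024095
d cm [ 0.544  0.772 -1.179] rot deg [-1.134 -2.194  0.25 ]
```

Emit:
{"name": "carry_out", "arguments": {"targets": [[-1,0.5,0.8,-0.6,-1.1,-2.2,0.2],[-1,0,0,0,0,0,0]]}}

```text
time_s: 9.1
ee_pos: [0.4493, -0.0155, 0.2795]
eef_rot: [-3.002, -0.199, -0.789]
force: [-1.4, -0.3, -2.9]
width: 0.22
```

```bash
cat > f.py <<'E'
from h import *
import sys
np.set_printoptions(precision=4,suppress=True)
delta([.453,-.016,.279],Rface)
s=shot('side');t=shot('top')
st=monitor.observe();Rm=Ro.from_rotvec(st['eef_rot']).as_matrix();X=np.array(st['ee_pos'])
tip=X+Rm[:,2]*.126; print('tip',tip,'axis',-Rm[:,2],N)
for p,n in((s,'side'),(t,'top')):
    print(n,'tip px',proj(p,tip),'tcp',proj(p,X),'hole px',proj(p,[.5275,-.006,.1425]))
    q=proj(p,tip).astype(int); u,v=q-[40,35]
    cv2.imwrite('pics/p_%s.png'%n,cv2.resize(p['frame'][v:v+70,u:u+80],None,fx=8,fy=8,interpolation=cv2.INTER_CUBIC)); print('crop',u,v)
    for q in('drift_tip','drift','module_hole'): print(q,spotter.tip_of(q,p)[:2])
E
python3 f.py
```

```text
at [ 0.4493 -0.0155  0.2795] q [ 0.4105 -0.1988 -0.7505  0.2714 -0.5386  1.0932] F [-1.3746 -0.3305 -2.9323] w 0.22016136925747284
d cm [ 0.3682 -0.0522 -0.0458] rot deg [ 0.2225 -0.527  -0.1427]
tip [ 0.5138 -0.0074  0.1735] axis [-0.4927 -0.0638  0.8678] [-0.4958 -0.0644  0.866 ]
side tip px [251.2471 195.9648] tcp [223.5754 170.436 ] hole px [256.8355 203.152 ]
crop 211 160
drift_tip [{'location': [312.1, 407.0], 'conf': 0.65}, {'location': [251.8, 198.3], 'conf': 0.44}]
drift [{'location': [235.0, 185.4], 'conf': 0.52}]
module_hole [{'location': [257.4, 204.1], 'conf': 0.75}]
top tip px [267.4879 220.5458] tcp [272.2511 239.9902] hole px [266.8232 217.3543]
crop 227 185
drift_tip [{'location': [430.5, 243.0], 'conf': 0.78}, {'location': [265.7, 219.3], 'conf': 0.55}]
drift [{'location': [455.4, 230.4], 'conf': 0.68}, {'location': [268.7, 231.5], 'conf': 0.64}]
module_hole [{'location': [267.6, 219.1], 'conf': 0.72}, {'location': [266.8, 216.2], 'conf': 0.69}]
```

View pics/p_side.png

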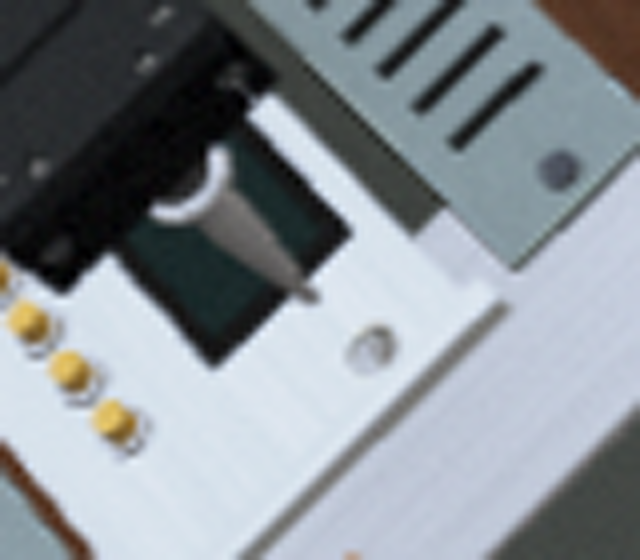

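View pics/p_top.png

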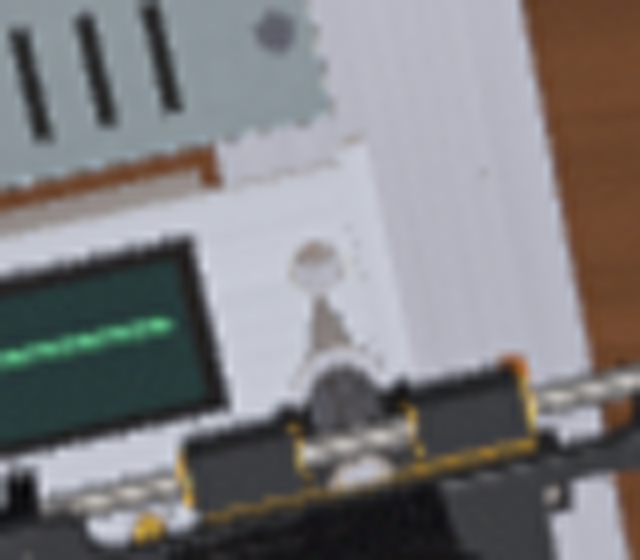

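```bash
cat > g.py <<'E'
from h import *
np.set_printoptions(precision=4,suppress=True)
s=shot('side');t=shot('top')
H,e=tri([s,t],[(258.5,202.5),(267.25,217.0)]);print('hole robot frame',H,e)
T,e=tri([s,t],[(250.4,197.1),(266.75,221.6)]);print('tip tri raw',T,e)
H0,e=tri([s,t],[(257.6,203.6),(266.5,218.1)]);print('hole raw',H0,e)
for d in (H-[.5138,-.0074,.1735],H0-T): print('tip->hole in X,Y,N mm',1e3*np.array([d@Xc,d@Yc,d@N]))
# local panel height by depth near hole
for p,uv in((s,[(250,205),(262,204),(256,211)]),(t,[(262,222),(261,214),(268,224)])):
    print([np.round(1e3*(w(p,*q,1)-H)@N,1) for q in uv])
E
python3 g.py
```

```text
hole robot frame [ 0.5295 -0.0075  0.1444] [np.float64(0.0016022685945055787), np.float64(0.0016022685945056919)]
tip tri raw [ 0.5123 -0.0054  0.1687] [np.float64(4.246492304008339e-05), np.float64(4.2464923040085336e-05)]
hole raw [ 0.5279 -0.0054  0.1395] [np.float64(0.0016707243434196898), np.float64(0.0016707243434198463)]
tip->hole in X,Y,N mm [ -1.0509  -2.1272 -32.9672]
tip->hole in X,Y,N mm [ -1.2351  -2.0227 -33.0028]
[np.float64(-0.9), np.float64(5.1), np.float64(3.6)]
[np.float64(-1.5), np.float64(-0.7), np.float64(76.0)]
```

Emit:
{"name": "carry_out", "arguments": {"targets": [[-1,0.7,0,-1.0,0.2,-0.4,-0.1],[-1,0.7,0,-1.0,0,0,0],[-1,0,0,0,0,0,0]]}}

```text
time_s: 9.9
ee_pos: [0.4677, -0.0155, 0.2654]
eef_rot: [-2.989, -0.187, -0.818]
force: [0.8, 0.8, -2.3]
width: 0.222
```

```bash
cat >> h.py <<'E'
H=np.array([.5295,-.0075,.1444])
def rel(L=.126):
    st=monitor.observe();Rm=Ro.from_rotvec(st['eef_rot']).as_matrix();X=np.array(st['ee_pos'])
    tip=X+Rm[:,2]*L; d=tip-H
    f=st['force']
    print('t',st['time_s'],'tip rel hole mm X,Y,N',1e3*np.array([d@Xc,d@Yc,d@N]),'F XYN',np.array([f@Xc,f@Yc,f@N]),'w',st['width'])
    print('rot err deg',np.degrees((Ro.from_matrix(Rface)*Ro.from_matrix(Rm).inv()).as_rotvec()),'q',st['q'])
    return X,Rm,tip
def mm(x,y,n): print('cm',(x*Xc+y*Yc+n*N)/10)
def crop(p,name,u,v,hw=36,hh=30,z=8):
    cv2.imwrite('pics/'+name,cv2.resize(p['frame'][v-hh:v+hh,u-hw:u+hw],None,fx=z,fy=z,interpolation=cv2.INTER_CUBIC)); print('crop',u-hw,v-hh)
E
cat > g.py <<'E'
from h import *
import sys
np.set_printoptions(precision=3,suppress=True)
s=shot('side');t=shot('top'); X,Rm,tip=rel(); print('tip px',proj(s,tip),proj(t,tip))
k=sys.argv[1]
crop(s,k+'s.png',256,200);crop(t,k+'t.png',267,219)
E
python3 g.py a
```

```text
t 10.0 tip rel hole mm X,Y,N [ 8.924  0.473 11.003] F XYN [-0.899 -0.336 -1.341] w 0.22504895083182472
rot err deg [-0.325  0.707  0.14 ] q [ 0.384 -0.152 -0.767  0.295 -0.451  1.08 ]
tip px [258.325 197.989] [266.785 214.47 ]
crop 220 170
crop 231 189
```

View pics/as.png

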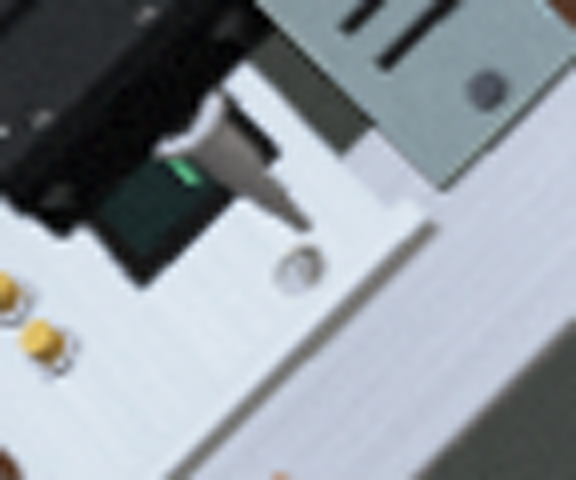

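View pics/at.png

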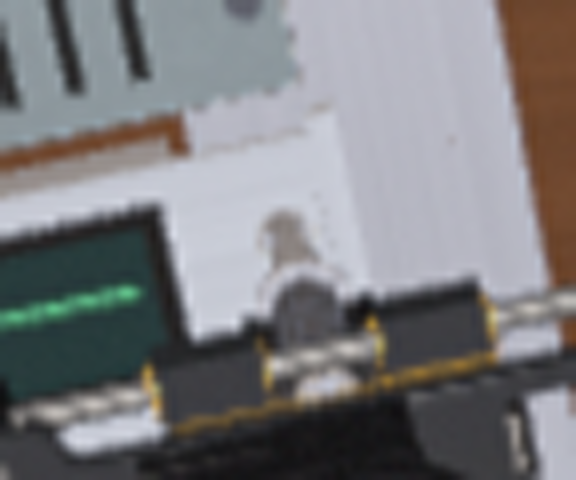

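```bash
cat > ik.py <<'E'
import numpy as np
from scipy.optimize import least_squares
from scipy.spatial.transform import Rotation as Ro
np.set_printoptions(precision=3,suppress=True)
D=[([1.5326,.3855,.0066,-.0005,-1.194,-.2586],[.1826,.5971,.2405],None),
([-.434,.395,.185,-.009,-1.347,2.16],[.5088,-.409,.3051],[-3.131,-.241,-.025]),
([-.401,.432,.025,-.001,-1.154,2.109],[.5144,-.3915,.2189],[3.131,.214,.013]),
([-.41,.462,.002,.003,-1.096,2.112],[.5177,-.4004,.1924],[3.125,.208,.02]),
([-.414,.501,-.049,.004,-1.006,2.112],[.5173,-.4027,.1485],[3.125,.202,.018]),
([-.369,.338,.278,-.003,-1.515,2.067],[.5091,-.3672,.3801],[-3.131,-.2,.004]),
([.372,-.197,-.672,.162,-.622,1.208],[.4476,-.0237,.2908],[-2.992,-.177,-.743]),
([.4105,-.1988,-.7505,.2714,-.5386,1.0932],[.4493,-.0155,.2795],[-3.002,-.199,-.789]),
([.384,-.152,-.767,.295,-.451,1.08],[.4677,-.0155,.2654],[-2.989,-.187,-.818])]
D[0]=(D[0][0],D[0][1],[3.1049,-.4645,-.0003])
R=lambda ax,a:Ro.from_euler(ax,a).as_matrix()
def fk(P,q,s4=1):
    a,h,L1,L2,L3,o,d,c6=P
    A=R('z',q[0]);B=A@R('y',q[1]);C=B@R('y',-q[2]);W=C@R('x',s4*q[3])@R('y',-q[4])
    pos=A@[a,0,h]+B@[0,0,L1]+C@[L2,o,L3]+W@[d,0,0]
    Rt=W@R('x',s4*q[5]+c6)@np.array([[0,0,1],[0,1,0],[-1,0,0]]); return pos,Rt
best=None
for s4 in(1,-1):
  for c in(0,np.pi/2,np.pi,-np.pi/2):
    def res(P):
        e=[]
        for q,p,o in D:
            x,Rt=fk(P,q,s4); e+=list((x-p)*10)
            e+=list((Rt-Ro.from_rotvec(o).as_matrix()).ravel())
        return np.array(e)
    S=least_squares(res,[0,.3,.4,.4,0,-.16,.2,c],loss='soft_l1',f_scale=.1)
    if best is None or S.cost<best[0]: best=(S.cost,s4,S.x)
cost,s4,P=best
if __name__=='__main__':
    print(cost,s4,P)
    for q,p,o in D: x,Rt=fk(P,q,s4); print((x-p)*1e3,np.degrees(Ro.from_matrix(Rt@Ro.from_rotvec(o).as_matrix().T).magnitude()))
    from h import Rface,Rdown,H,N,Xc,Yc
    q=np.array(D[-1][0])
    for nm,base in(('hole',H),('knob',H+.007*Xc+.27*Yc)):
      for n in(.15,.12,.09,.07,.055,.05,.04):
        t=base+N*n
        for yaw in (0,):
          f=lambda z:np.r_[(fk(P,z,s4)[0]-t)*10,(fk(P,z,s4)[1]-Rface).ravel()]
          S=least_squares(f,q);print(nm,n,S.x,np.linalg.norm(S.fun)); 
        q=S.x
E
python3 ik.py
```

```text
0.041566745271358306 -1 [ 0.013  0.232  0.613  0.394 -0.022 -0.156  0.39  -1.571]
[-4.097 -2.676  4.235] 0.0028991982650735213
[ 3.371  3.611 -0.039] 0.03864601689763021
[1.992 3.667 4.533] 0.05573199880678737
[2.638 3.173 4.655] 0.06006865154642296
[3.497 2.191 7.424] 0.01583286071112813
[ 0.93   4.113 -4.54 ] 0.03797221582336296
[ 6.61  -5.673 -0.926] 0.0256971618816095
[  0.955 -16.926 -10.54 ] 0.02122173888058964
[  0.486 -16.658  -7.232] 0.0950851563480445
hole 0.15 [ 0.468 -0.206 -0.744  0.32  -0.557  1.001] 1.1277360065624583e-09
hole 0.12 [ 0.446 -0.135 -0.779  0.366 -0.451  0.962] 1.5710757214767623e-15
hole 0.09 [ 0.427 -0.06  -0.81   0.445 -0.348  0.889] 1.4362201523330655e-15
hole 0.07 [ 0.416 -0.008 -0.828  0.533 -0.282  0.806] 1.93337372365204e-15
hole 0.055 [ 0.408  0.032 -0.84   0.629 -0.236  0.712] 2.4178536615033758e-15
hole 0.05 [ 0.406  0.045 -0.844  0.67  -0.221  0.671] 4.917479291768809e-12
hole 0.04 [ 0.401  0.072 -0.851  0.77  -0.194  0.574] 1.4241670111868526e-15
knob 0.15 [ 1.27  -0.081 -0.643  0.631 -0.88   0.051] 5.193545019277229e-10
knob 0.12 [ 1.224 -0.024 -0.674  0.679 -0.786  0.018] 1.1019642803658744e-09
knob 0.09 [ 1.181  0.038 -0.702  0.743 -0.697 -0.031] 2.3029516460926444e-09
knob 0.07 [ 1.154  0.081 -0.718  0.796 -0.641 -0.074] 1.8144934303266037e-10
knob 0.055 [ 1.134  0.114 -0.728  0.842 -0.601 -0.113] 2.923989679401968e-11
knob 0.05 [ 1.128  0.125 -0.731  0.859 -0.589 -0.128] 4.473185353357654e-15
knob 0.04 [ 1.116  0.148 -0.737  0.894 -0.564 -0.159] 1.7638419077125969e-12
```

```bash
sed -i "s/a,h,L1,L2,L3,o,d,c6=P/a,h,L1,L2,L3,o,d,c6,o2,w3=P/; s/pos=A@\[a,0,h\].*/pos=A@[a,0,h]+B@[0,0,L1]+C@[L2,o,L3]+C@R('x',s4*q[3])@[0,o2,w3]+W@[d,0,0]/; s/\[0,.3,.4,.4,0,-.16,.2,c\]/[0,.3,.4,.4,0,-.08,.2,c,-.08,0]/; s/f_scale=.1/f_scale=.05/" ik.py; python3 ik.py
```

```text
6.47308449247125e-05 -1 [ 0.     0.161  0.565  0.422 -0.    -0.002  0.288 -1.571 -0.158  0.   ]
[ 0.     0.045 -0.043] 0.0028987520553070095
[-0.053 -0.123  0.083] 0.03864556785277268
[0.267 0.014 0.114] 0.05573219341669042
[-0.006  0.318 -0.397] 0.06006836567830989
[-0.105 -0.158  0.225] 0.015833286442383566
[-0.147 -0.024  0.099] 0.03797156598380156
[ 0.137  0.03  -0.278] 0.02569707644826169
[-0.042 -0.134 -0.416] 0.021221731324965857
[-0.082  0.092  0.615] 0.09508563241978338
hole 0.15 [ 0.397 -0.184 -0.758  0.277 -0.505  1.093] 6.816871182021153e-12
hole 0.12 [ 0.377 -0.122 -0.794  0.316 -0.407  1.063] 1.2062997530953617e-09
hole 0.09 [ 0.354 -0.057 -0.833  0.383 -0.303  1.009] 1.287668106906458e-15
hole 0.07 [ 0.33  -0.013 -0.867  0.464 -0.225  0.942] 1.09751464953503e-15
hole 0.055 [ 0.298  0.021 -0.904  0.581 -0.154  0.848] 2.868270517385194e-13
hole 0.05 [ 0.279  0.032 -0.922  0.649 -0.124  0.796] 1.4200475847127715e-15
hole 0.04 [ 0.155  0.053 -0.989  1.016 -0.014  0.533] 0.003171304262876849
knob 0.15 [ 1.025 -0.072 -0.783  0.713 -0.64   0.14 ] 4.156661174921254e-10
knob 0.12 [ 0.966 -0.02  -0.823  0.799 -0.544  0.084] 1.7064410614517261e-15
knob 0.09 [ 0.896  0.033 -0.863  0.928 -0.448 -0.002] 2.818054132501945e-15
knob 0.07 [ 0.836  0.069 -0.89   1.051 -0.384 -0.084] 1.7183852902310516e-15
knob 0.055 [ 0.781  0.097 -0.909  1.172 -0.336 -0.165] 1.5010775796272364e-15
knob 0.05 [ 0.761  0.106 -0.915  1.22  -0.32  -0.196] 1.4083542760460727e-12
knob 0.04 [ 0.715  0.124 -0.926  1.325 -0.289 -0.265] 7.044983041275078e-10
```

```bash
python3 -c "
from h import *
mm(-4.4,-.5,-6)"
```

```text
cm [-0.07393634 -0.06002259 -0.73961524]
```

Emit:
{"name": "carry_out", "arguments": {"targets": [[-1,-0.1,-0.1,-0.7,-0.3,0.7,0.1],[-1,0,0,0,0,0,0]]}}

```text
time_s: 10.2
ee_pos: [0.4667, -0.0163, 0.2603]
eef_rot: [-2.996, -0.193, -0.804]
force: [0.2, 0.3, -2.3]
width: 0.22
```

```bash
python3 g.py b
```

```text
t 10.3 tip rel hole mm X,Y,N [ 4.532 -0.386  6.605] F XYN [-0.838  0.459 -2.481] w 0.22327931309180807
rot err deg [-0.069  0.183  0.002] q [ 0.382 -0.144 -0.77   0.293 -0.448  1.086]
tip px [258.036 200.296] [267.342 215.486]
crop 220 170
crop 231 189
```

View pics/bs.png

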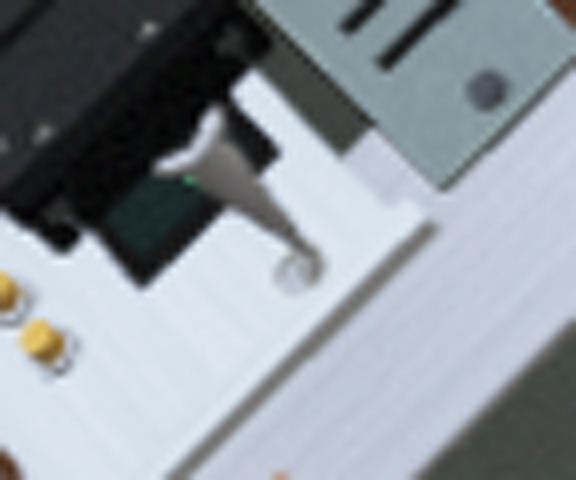

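View pics/bt.png

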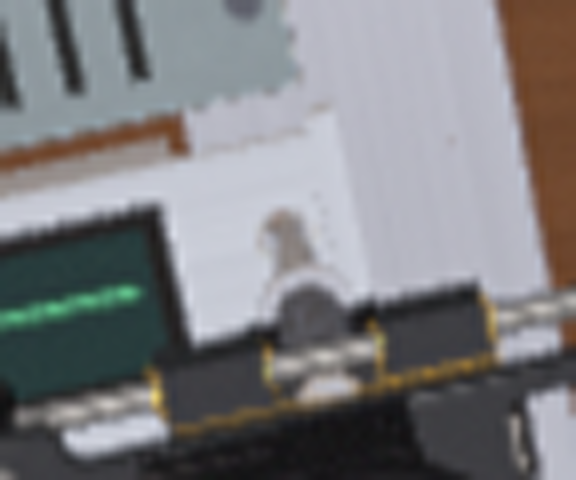

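```bash
python3 -c "
from h import *
mm(-1.5,.4,-6)"
```

```text
cm [ 0.16352766  0.06157449 -0.59461524]
```

Emit:
{"name": "carry_out", "arguments": {"targets": [[-1,0.15,0.05,-0.6,0,0.1,0],[-1,0,0,0,0,0,0]]}}

```text
time_s: 10.5
ee_pos: [0.469, -0.0153, 0.2555]
eef_rot: [-2.994, -0.193, -0.806]
force: [0.0, 0.0, -2.6]
width: 0.221
```

```bash
python3 g.py c
```

```text
t 10.6 tip rel hole mm X,Y,N [4.026 0.279 1.172] F XYN [-0.735 -0.245 -2.574] w 0.22558128730011898
rot err deg [-0.111  0.231 -0.03 ] q [ 0.38  -0.134 -0.78   0.302 -0.428  1.077]
tip px [258.77  201.238] [266.941 215.029]
crop 220 170
crop 231 189
```

View pics/cs.png

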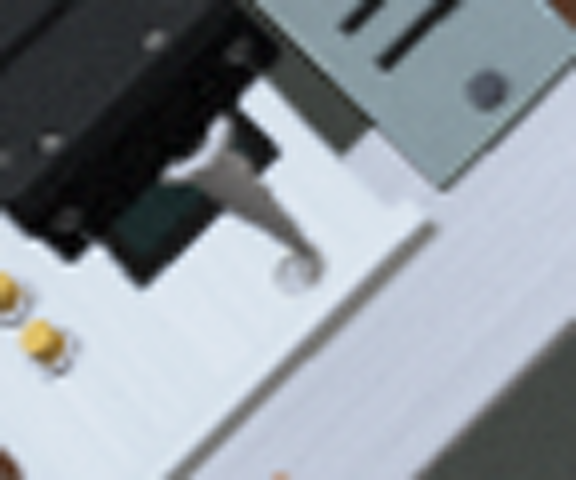

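View pics/ct.png

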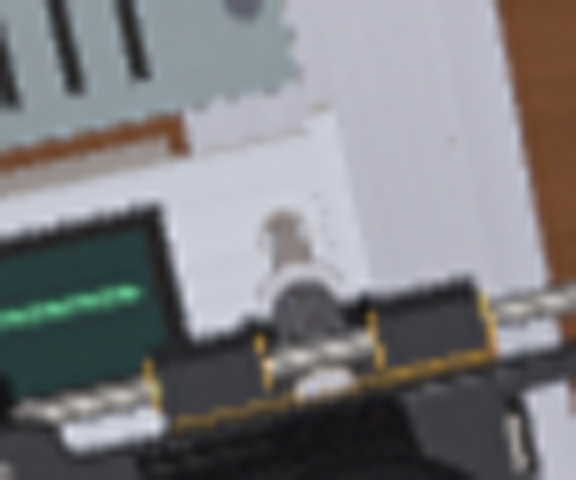

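```bash
python3 -c "
from h import *
mm(-.8,0,-6);mm(0,0,-10)"
```

```text
cm [ 0.22879636  0.02971546 -0.55961524]
cm [ 0.49583558  0.0643978  -0.8660254 ]
```

Emit:
{"name": "carry_out", "arguments": {"targets": [[-1,0.23,0.03,-0.56,0,0.2,0],[-1,0,0,0,0,0,0]]}}

```text
time_s: 10.8
ee_pos: [0.4719, -0.0149, 0.2507]
eef_rot: [-2.994, -0.194, -0.804]
force: [-0.6, -0.6, -2.2]
width: 0.222
```

```bash
python3 -c "
from h import *
np.set_printoptions(precision=3,suppress=True)
rel()"
```

```text
t 10.8 tip rel hole mm X,Y,N [ 2.998  0.304 -4.918] F XYN [-1.676 -0.521 -1.566] w 0.22200140897480844
rot err deg [-0.11   0.047 -0.031] q [ 0.376 -0.121 -0.784  0.305 -0.413  1.075]
```

Emit:
{"name": "carry_out", "arguments": {"targets": [[-1,0.3,0.0,-0.5,0,0,0],[-1,0.3,0.0,-0.5,0,0,0],[-1,0,0,0,0,0,0]]}}

```text
time_s: 11.1
ee_pos: [0.4774, -0.0154, 0.2385]
eef_rot: [-2.997, -0.193, -0.799]
force: [0.1, -0.3, -2.7]
width: 0.222
```

```bash
cat > r.py <<'E'
from h import *
np.set_printoptions(precision=3,suppress=True)
rel()
E
python3 r.py
```

```text
t 11.1 tip rel hole mm X,Y,N [  1.089  -0.985 -18.203] F XYN [-1.304 -0.268 -2.365] w 0.22151584820205014
rot err deg [-0.048 -0.148  0.005] q [ 0.365 -0.093 -0.8    0.322 -0.373  1.063]
```

```bash
python3 -c "
from h import *
mm(2,1,-8)"
```

```text
cm [ 0.55555139  0.17299341 -0.59282032]
```

Emit:
{"name": "carry_out", "arguments": {"targets": [[-1,0.28,0.09,-0.3,0,0,0],[-1,0.28,0.08,-0.3,0,0,0],[-1,0,0,0,0,0,0]]}}

```text
time_s: 11.4
ee_pos: [0.482, -0.0143, 0.2301]
eef_rot: [-3.0, -0.192, -0.792]
force: [-2.1, 1.9, -2.5]
width: 0.221
```

```bash
python3 r.py
```

```text
t 11.4 tip rel hole mm X,Y,N [  0.351  -0.659 -27.814] F XYN [-2.879  2.184 -1.274] w 0.2209826576300584
rot err deg [ 0.04  -0.424  0.076] q [ 0.36  -0.071 -0.808  0.339 -0.348  1.047]
```

```bash
python3 -c "
from h import *
mm(4,1,-4)"
```

```text
cm [ 0.52897964  0.16954234 -0.14641016]
```

Emit:
{"name": "carry_out", "arguments": {"targets": [[-1,0.25,0.09,-0.05,0,-0.2,0],[-1,0.25,0.08,-0.05,0,-0.2,0],[-1,0,0,0,0,0,0]]}}

```text
time_s: 11.7
ee_pos: [0.4848, -0.0136, 0.2268]
eef_rot: [-3.003, -0.19, -0.794]
force: [-2.3, 2.0, -2.2]
width: 0.221
```

```bash
python3 r.py
```

```text
t 11.7 tip rel hole mm X,Y,N [  1.233  -0.743 -32.11 ] F XYN [-2.862  2.324 -0.906] w 0.22136851842687758
rot err deg [ 0.175 -0.375  0.185] q [ 0.358 -0.062 -0.817  0.363 -0.331  1.025]
```

```bash
python3 -c "
from h import *
mm(3,.6,-8)"
```

```text
cm [ 0.64658445  0.14448059 -0.54282032]
```

Emit:
{"name": "carry_out", "arguments": {"targets": [[-1,0.32,0.07,-0.27,0.1,-0.2,0.1],[-1,0.32,0.07,-0.27,0.1,-0.2,0.1],[-1,0,0,0,0,0,0]]}}

```text
time_s: 12.0
ee_pos: [0.4892, -0.013, 0.2197]
eef_rot: [-2.999, -0.193, -0.797]
force: [-0.3, 1.8, -4.5]
width: 0.225
```

```bash
python3 r.py
```

```text
t 12.0 tip rel hole mm X,Y,N [  1.924  -0.365 -40.476] F XYN [-2.263  1.802 -3.833] w 0.22520203649225004
rot err deg [ 0.066 -0.214  0.042] q [ 0.349 -0.044 -0.828  0.383 -0.298  1.011]
```

Emit:
{"name": "carry_out", "arguments": {"targets": [[-1,0.34,0.06,-0.2,0,-0.1,0],[-1,0.34,0.06,-0.2,0,-0.1,0],[-1,0,0,0,0,0,0]]}}

```text
time_s: 12.3
ee_pos: [0.4941, -0.0123, 0.2139]
eef_rot: [-3.001, -0.193, -0.797]
force: [-1.1, 1.5, -4.3]
width: 0.223
```

```bash
python3 r.py
```

```text
t 12.3 tip rel hole mm X,Y,N [  3.234  -0.482 -47.905] F XYN [-2.975  1.596 -3.304] w 0.2229441935591076
rot err deg [ 0.143 -0.251  0.087] q [ 0.343 -0.026 -0.836  0.409 -0.274  0.989]
```

Emit:
{"name": "carry_out", "arguments": {"targets": [[-1,0.34,0.06,-0.2,0,-0.1,0],[-1,0.3,0.06,-0.15,0,-0.1,0],[-1,0,0,0,0,0,0]]}}

```text
time_s: 12.6
ee_pos: [0.4984, -0.0114, 0.2084]
eef_rot: [-3.003, -0.192, -0.795]
force: [-1.9, 1.8, -3.8]
width: 0.219
```

```bash
python3 r.py; python3 g.py d
```

```text
t 12.6 tip rel hole mm X,Y,N [  4.098  -0.34  -54.905] F XYN [-3.358  2.034 -2.422] w 0.2186883626700824
rot err deg [ 0.218 -0.314  0.111] q [ 0.336 -0.01  -0.845  0.437 -0.251  0.965]
t 12.7 tip rel hole mm X,Y,N [  4.305  -0.33  -54.788] F XYN [-4.763  3.05  -4.187] w 0.2237945960507548
rot err deg [ 0.21  -0.301  0.117] q [ 0.336 -0.01  -0.844  0.437 -0.251  0.966]
tip px [269.241 210.715] [265.418 207.972]
crop 220 170
crop 231 189
```

View pics/ds.png

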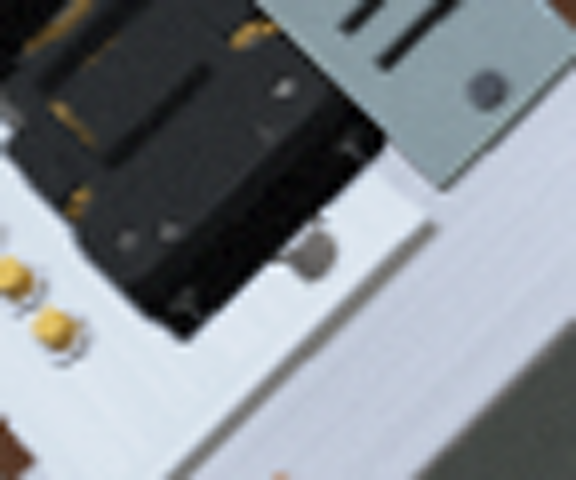

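Emit:
{"name": "carry_out", "arguments": {"targets": [[0,0,0,0,0,0,0],[0,0,0,0,0,0,0],[0,0,0,0,0,0,0],[0,0,0,0,0,0,0]]}}

```text
time_s: 13.1
ee_pos: [0.5051, -0.0087, 0.2158]
eef_rot: [-2.99, -0.196, -0.821]
force: [-0.5, -0.0, 0.2]
width: 0.467
```

Emit:
{"name": "carry_out", "arguments": {"targets": [[0,-0.2,0,0.4,-1,7.5,0],[0,-0.2,0,0.4,-1,7.4,0],[0,0,0,0,0,0,0]]}}

```text
time_s: 13.4
ee_pos: [0.4975, -0.0132, 0.2203]
eef_rot: [-3.094, -0.202, -0.441]
force: [0.6, -0.2, 0.8]
width: 0.497
```

```bash
cat >> h.py <<'E'
def Rt(deg): return Ro.from_rotvec(np.radians(30-deg)*Yc).as_matrix()@Rface
def tcp(deg):
    st=monitor.observe(); d=st['ee_pos']-H; f=st['force'];Rm=Ro.from_rotvec(st['eef_rot'])
    print('t',st['time_s'],'TCP XYN mm',1e3*np.array([d@Xc,d@Yc,d@N]),'F XYN',np.array([f@Xc,f@Yc,f@N]),'w',st['width'])
    print('rot err',np.degrees((Ro.from_matrix(Rt(deg))*Rm.inv()).as_rotvec()),'q',st['q'])
E
cat > r.py <<'E'
from h import *
import sys
np.set_printoptions(precision=3,suppress=True)
tcp(float(sys.argv[1]))
if len(sys.argv)>2:
    s=shot('side');t=shot('top'); k=sys.argv[2]
    crop(s,k+'s.png',250,195,50,42,6.5);crop(t,k+'t.png',267,222,50,42,6.5)
E
python3 r.py 15 e
```

```text
t 13.4 TCP XYN mm [ 9.803 -1.52  81.998] F XYN [ 0.888 -0.325  0.359] w 0.4970363601266414
rot err [0.314 1.262 0.004] q [ 0.339  0.056 -0.555  0.104 -0.687  1.29 ]
crop 200 153
crop 217 180
```

View pics/es.png

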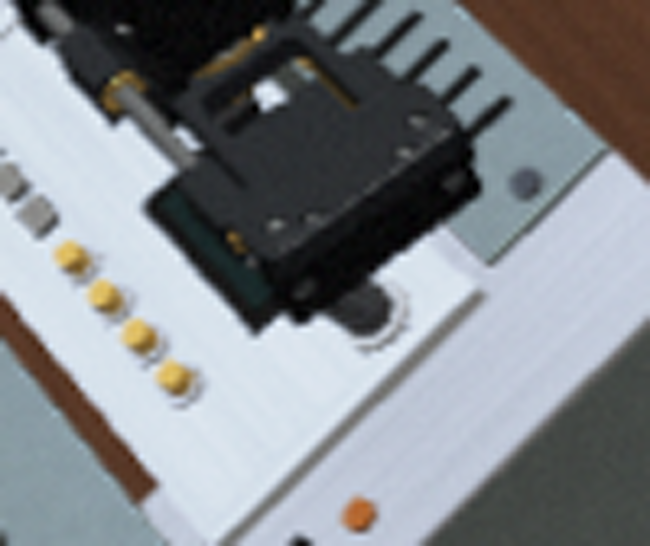

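View pics/et.png

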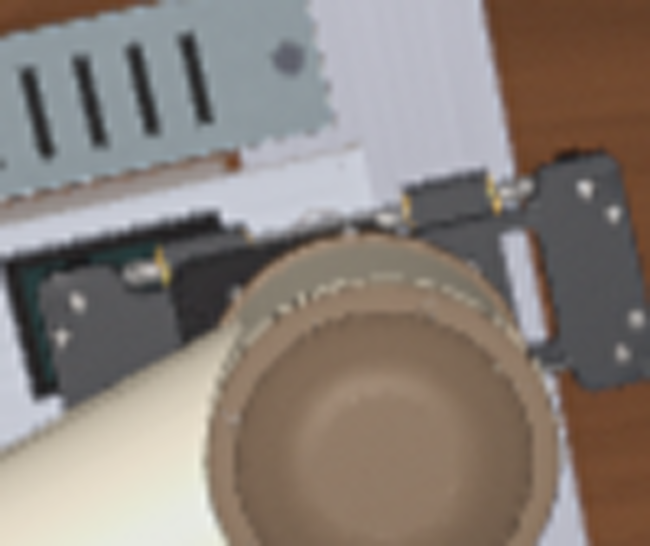

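```bash
python3 -c "
from h import *
mm(-4,1,-4);mm(0,0,-8)"
```

```text
cm [-0.15807029  0.08031013 -0.54641016]
cm [ 0.39666846  0.05151824 -0.69282032]
```

Emit:
{"name": "carry_out", "arguments": {"targets": [[0,-0.15,0.08,-0.5,0.3,1.2,0],[-1,0,0,0,0,0,0],[-1,0,0,0,0,0,0],[-1,0,0,0,0,0,0],[-1,0,0,0,0,0,0]]}}

```text
time_s: 14.0
ee_pos: [0.489, -0.0154, 0.2102]
eef_rot: [-3.095, -0.198, -0.405]
force: [-0.4, 2.6, 0.5]
width: 0.222
```

```bash
python3 r.py 15 f
```

```text
t 14.0 TCP XYN mm [-2.808 -2.652 77.551] F XYN [0.218 2.621 0.425] w 0.22200396956875854
rot err [ 0.144 -0.061  0.098] q [ 0.334  0.062 -0.566  0.087 -0.69   1.304]
crop 200 153
crop 217 180
```

View pics/fs.png

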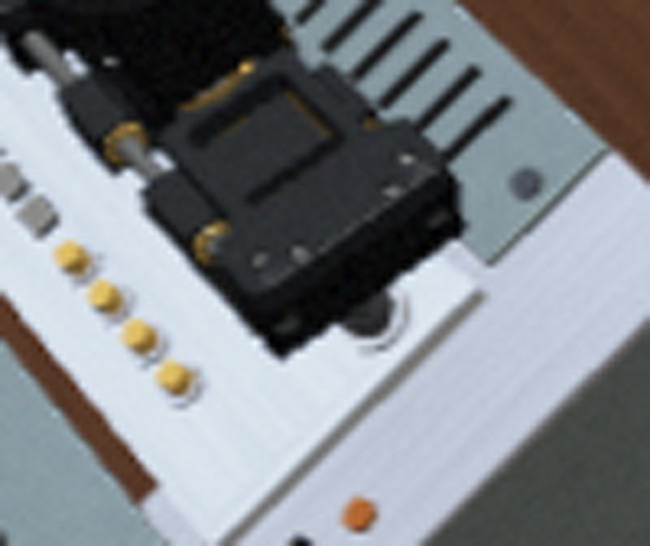

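Emit:
{"name": "carry_out", "arguments": {"targets": [[-0.3,0,0,0,0,0,0],[-0.3,0,0,0,0,0,0],[-0.3,0,0,0,0,0,0],[-0.3,0,0,0,0,0,0]]}}

```text
time_s: 14.5
ee_pos: [0.4891, -0.0154, 0.2104]
eef_rot: [-3.095, -0.198, -0.406]
force: [-0.0, -0.5, -0.4]
width: 0.342
```

```bash
python3 r.py 15 g; python3 - <<'E'
from h import *
np.set_printoptions(precision=4,suppress=True)
s=shot('side'); o,d=ray(s,258.4+.9,202-1.1)
for h in (5,10,15,20,25,30):
    X=o+d*((h/1e3-N@(o-H))/(N@d)); r_=X-H; print(h,1e3*np.array([r_@Xc,r_@Yc]))
E
```

```text
t 14.5 TCP XYN mm [-2.621 -2.616 77.685] F XYN [-0.271 -0.487 -0.25 ] w 0.3422028184246555
rot err [ 0.157 -0.059  0.087] q [ 0.335  0.062 -0.565  0.087 -0.691  1.304]
crop 200 153
crop 217 180
5 [ 5.659  -3.0505]
10 [ 5.886  -6.8861]
15 [  6.1129 -10.7216]
20 [  6.3399 -14.5572]
25 [  6.5668 -18.3927]
30 [  6.7937 -22.2283]
```

View pics/gs.png

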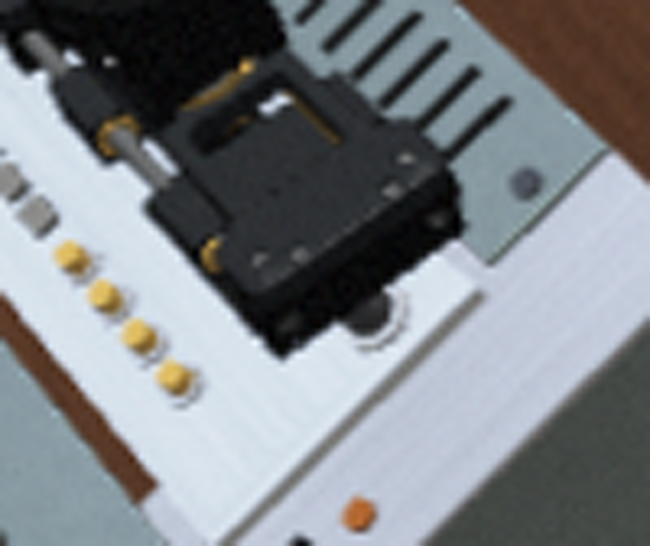

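View pics/gt.png

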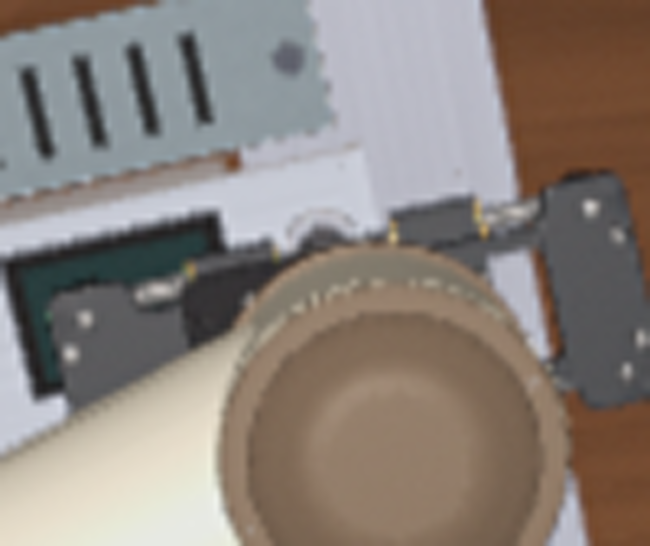

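```bash
cat > mod.py <<'E'
from h import *
np.set_printoptions(precision=3,suppress=True)
s=shot('side'); a=cv2.imread('pics/side0.png'); b=s['frame']
def match(box):
    u,v,w_,h_=box; k=8
    T=cv2.resize(a[v:v+h_,u:u+w_],None,fx=k,fy=k,interpolation=cv2.INTER_CUBIC)
    m=6; I=cv2.resize(b[v-m:v+h_+m,u-m:u+w_+m],None,fx=k,fy=k,interpolation=cv2.INTER_CUBIC)
    r_=cv2.matchTemplate(I,T,cv2.TM_CCOEFF_NORMED); _,c,_,l=cv2.minMaxLoc(r_); return np.array(l)/k-m,c
print('knobs',match((192,172,38,44)))
print('static',match((205,218,30,30)))
P0=H-.0*Xc+.12*Yc-.04*Xc; print('px per mm X',(proj(s,P0+.005*Xc)-proj(s,P0))/5)
E
python3 mod.py
```

```text
knobs (array([ 1.5 , -1.25]), 0.7720028758049011)
static (array([ 1., -1.]), 0.8817343711853027)
px per mm X [ 0.283 -0.281]
```

```bash
cat >> mod.py <<'E'
print('gold',match((205,188,24,30)));print('grey',match((192,173,14,18)))
print('btn',match((236,227,26,24)));print('screwL',match((168,180,14,14)));print('corner',match((222,265,18,18)))
E
python3 mod.py; python3 - <<'E'
import sys; sys.path.insert(0,'.')
from h import *
p=shot('side'); cv2.imwrite('pics/full.png',p['frame'])
E
```

```text
knobs (array([ 1.5 , -1.25]), 0.7717710733413696)
static (array([ 1., -1.]), 0.8815154433250427)
px per mm X [ 0.283 -0.281]
gold (array([ 1.5  , -1.625]), 0.9632337689399719)
grey (array([ 1.5, -1.5]), 0.9810909628868103)
btn (array([0., 0.]), 0.9994617700576782)
screwL (array([0., 0.]), 0.9969238042831421)
corner (array([0., 0.]), 0.9988211393356323)
```

View pics/full.png

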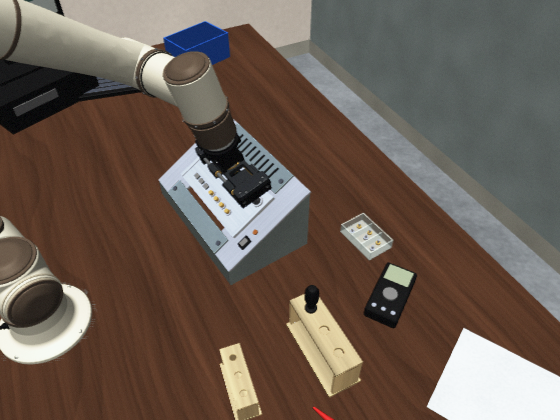

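```bash
python3 -c "
from h import *
mm(8,2,-18)"
```

```text
cm [ 1.55379486  0.40348248 -1.15884573]
```

Emit:
{"name": "carry_out", "arguments": {"targets": [[-0.3,0.7,0.2,-0.4,0,0,0],[-0.3,0.7,0.2,-0.5,0,0,0],[-0.3,0,0,0,0,0,0]]}}

```text
time_s: 15.1
ee_pos: [0.5045, -0.0109, 0.2008]
eef_rot: [-3.094, -0.198, -0.407]
force: [-0.5, 0.2, -0.4]
width: 0.348
```

```bash
python3 r.py 15
```

```text
t 15.1 TCP XYN mm [ 6.285 -0.172 61.444] F XYN [-0.575  0.303 -0.143] w 0.34768271907827136
rot err [ 0.141 -0.02   0.081] q [ 0.332  0.1   -0.55   0.089 -0.667  1.304]
```

Emit:
{"name": "carry_out", "arguments": {"targets": [[-0.3,0.1,0,-0.4,0,0,0],[-1,0,0,0,0,0,0],[-1,0,0,0,0,0,0],[-1,0,0,0,0,0,0]]}}

```text
time_s: 15.5
ee_pos: [0.5056, -0.0108, 0.1955]
eef_rot: [-3.095, -0.198, -0.404]
force: [0.5, 1.0, -0.3]
width: 0.222
```

```bash
python3 r.py 15
```

```text
t 15.5 TCP XYN mm [ 4.667 -0.182 56.286] F XYN [ 0.354  0.898 -0.559] w 0.22212414831078586
rot err [ 0.157 -0.115  0.084] q [ 0.332  0.109 -0.555  0.089 -0.655  1.303]
```

Gripped. Now I press gently along -N to confirm the collar seats.

Emit:
{"name": "carry_out", "arguments": {"targets": [[-1,0.1,0,-0.2,0,0,0],[-1,0.15,0,-0.3,0,0,0],[-1,0.15,0,-0.3,0,0,0]]}}

```text
time_s: 15.8
ee_pos: [0.51, -0.0108, 0.1942]
eef_rot: [-3.095, -0.202, -0.412]
force: [-14.4, 4.4, 24.2]
width: 0.223
```

```bash
python3 r.py 15; python3 mod.py
```

```text
t 15.8 TCP XYN mm [ 7.824 -0.741 53.002] F XYN [ 0.253  6.215 27.826] w 0.22339295237796986
rot err [ 0.224  0.171 -0.033] q [ 0.329  0.117 -0.552  0.093 -0.645  1.305]
knobs (array([ 1.625, -1.375]), 0.8359219431877136)
static (array([ 1.125, -1.125]), 0.8702237606048584)
px per mm X [ 0.283 -0.281]
gold (array([ 1.625, -1.625]), 0.9641643166542053)
grey (array([ 1.625, -1.625]), 0.9774885177612305)
btn (array([0., 0.]), 0.9994115829467773)
screwL (array([0., 0.]), 0.9969608783721924)
corner (array([0., 0.]), 0.9987262487411499)
```

Emit:
{"name": "carry_out", "arguments": {"targets": [[-1,-0.1,0,0.2,0,0,0],[-1,0,0,0,0,0,0],[0.2,0,0,0,0,0,0],[0.2,0,0,0,0,0,0],[0.2,0,0,0,0,0,0]]}}

```text
time_s: 16.35
ee_pos: [0.5084, -0.0109, 0.1962]
eef_rot: [-3.095, -0.201, -0.412]
force: [-1.0, -0.6, -0.5]
width: 0.412
```

Emit:
{"name": "carry_out", "arguments": {"targets": [[0.2,0,0,0,0,0,0],[0.2,-0.4,0,2,0,0,0],[0.2,-1,-0.1,4,0,0,0],[0.2,-1,-0.1,4,0,0,0],[0.2,0,0,0,0,0,0]]}}

```text
time_s: 16.85
ee_pos: [0.4838, -0.0135, 0.2978]
eef_rot: [-3.098, -0.202, -0.406]
force: [-0.2, 1.0, 0.9]
width: 0.598
```

```bash
python3 r.py 15 i; python3 mod.py
```

```text
t 16.85 TCP XYN mm [ 36.765  -0.096 155.962] F XYN [0.393 1.05  0.759] w 0.5976566716188997
rot err [ 0.344 -0.035 -0.01 ] q [ 0.346 -0.028 -0.42   0.076 -0.927  1.317]
crop 200 153
crop 217 180
knobs (array([ 1.625, -1.625]), 0.9634599089622498)
static (array([ 1.125, -1.125]), 0.8702256679534912)
px per mm X [ 0.283 -0.281]
gold (array([ 1.625, -1.75 ]), 0.9625952839851379)
grey (array([ 1.625, -1.625]), 0.9775548577308655)
btn (array([0., 0.]), 0.9994097948074341)
screwL (array([0., 0.]), 0.9968203902244568)
corner (array([0., 0.]), 0.9988960027694702)
```

View pics/is.png

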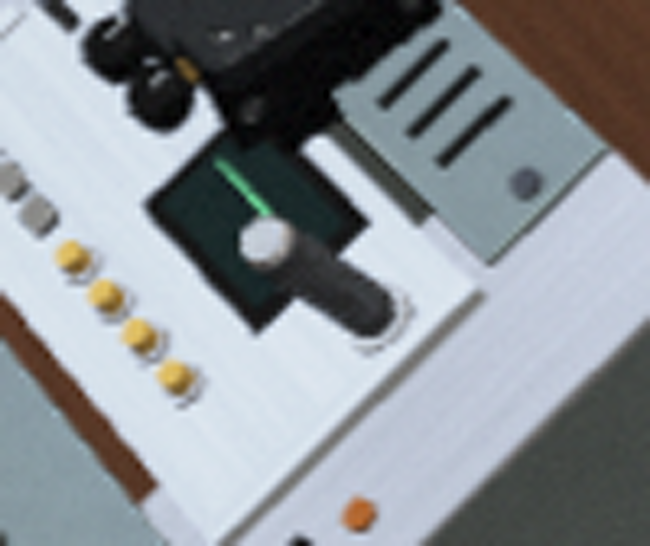

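```bash
python3 - <<'E'
from h import *
s=shot('side')
for h in (.075,.08,.085,.09): print(h,proj(s,H+.0056*Xc+h*N)-[.9,-1.1])
E
```

```text
0.075 [243.57718481 188.27535543]
0.08 [242.51244348 187.29451908]
0.085 [241.43956225 186.30618429]
0.09 [240.35844743 185.31026474]
```

```bash
cat > ik2.py <<'E'
from ik import *
from h import *
np.set_printoptions(precision=3,suppress=True)
q=np.array(monitor.observe()['q'])
for deg,pts in ((15,[(.036,.1,.156),(.02,.2,.13),(.008,.269,.11),(.008,.269,.045),(.008,.247,.045)]),):
    for x,y,n in pts:
        t=H+x*Xc+y*Yc+n*N
        S=least_squares(lambda z:np.r_[(fk(P,z,s4)[0]-t)*10,(fk(P,z,s4)[1]-Rt(deg)).ravel()],q);q=S.x;print(x,y,n,t,q,np.linalg.norm(S.fun))
delta(H+.008*Xc+.269*Yc+.11*N,Rt(15))
E
python3 ik2.py
```

```text
0.036 0.1 0.156 [0.47  0.086 0.297] [ 0.592 -0.042 -0.459  0.145 -0.924  1.033] 1.1055082468701814e-14
0.02 0.2 0.13 [0.456 0.185 0.267] [ 0.809  0.014 -0.508  0.217 -0.855  0.764] 1.640443927942774e-13
0.008 0.269 0.11 [0.447 0.253 0.244] [ 0.932  0.081 -0.513  0.26  -0.81   0.604] 3.2834886540006697e-15
0.008 0.269 0.045 [0.479 0.257 0.187] [ 0.876  0.191 -0.547  0.291 -0.659  0.608] 2.140954822637703e-15
0.008 0.247 0.045 [0.482 0.235 0.187] [ 0.84   0.177 -0.563  0.283 -0.65   0.649] 1.4459770828011943e-12
at [ 0.481 -0.014  0.29 ] q [ 0.346 -0.022 -0.429  0.074 -0.926  1.317] F [-0.432 -0.065  0.347] w 0.6049429174636567
d cm [-3.376 26.711 -4.668] rot deg [ 0.484 -0.846  0.057]
```

Emit:
{"name": "carry_out", "arguments": {"targets": [[0.2,-0.5,4.4,0,0.1,-0.2,0],[0.2,-0.5,4.4,0,0.1,-0.2,0],[0.2,-0.5,4.4,-0.5,0.1,-0.2,0],[0.2,-0.5,4.4,-1,0.1,-0.2,0],[0.2,-0.5,4.4,-1,0,0,0]]}}

```text
time_s: 17.55
ee_pos: [0.4541, 0.2068, 0.2585]
eef_rot: [-3.103, -0.179, -0.395]
force: [1.7, -0.5, 0.5]
width: 0.601
```

Emit:
{"name": "carry_out", "arguments": {"targets": [[0.2,-0.4,3,-1,0,0,0],[0.2,0,0,0,0,0,0],[0.2,0,0,0,0,0,0]]}}

```text
time_s: 17.85
ee_pos: [0.4476, 0.2414, 0.2412]
eef_rot: [-3.112, -0.193, -0.382]
force: [-0.1, -1.0, 0.6]
width: 0.598
```

```bash
cat > kn.py <<'E'
from h import *
import sys
np.set_printoptions(precision=3,suppress=True)
s=shot('side');t=shot('top');k=sys.argv[1]
delta(H+.008*Xc+.269*Yc+.11*N,Rt(15)); tcp(15)
st=monitor.observe();Rm=Ro.from_rotvec(st['eef_rot']).as_matrix();tip=st['ee_pos']+Rm[:,2]*.019;print('tipmid px',proj(s,tip)-[.9,-1.1],proj(t,tip)-[.75,-1.1])
crop(s,k+'s.png',200,145,45,38,7);crop(t,k+'t.png',158,240,45,38,7)
E
python3 kn.py j
```

```text
at [0.448 0.241 0.242] q [ 0.912  0.082 -0.51   0.249 -0.83   0.626] F [-0.047  0.052 -0.328] w 0.601773716498809
d cm [-0.072  1.248  0.182] rot deg [ 0.898 -0.89   0.514]
t 17.95 TCP XYN mm [  6.316 256.534 108.875] F XYN [-0.199  0.058 -0.264] w 0.601773716498809
rot err [ 0.898 -0.89   0.514] q [ 0.912  0.082 -0.51   0.249 -0.83   0.626]
tipmid px [185.778 129.305] [158.014 254.545]
crop 155 107
crop 113 202
```

View pics/js.png

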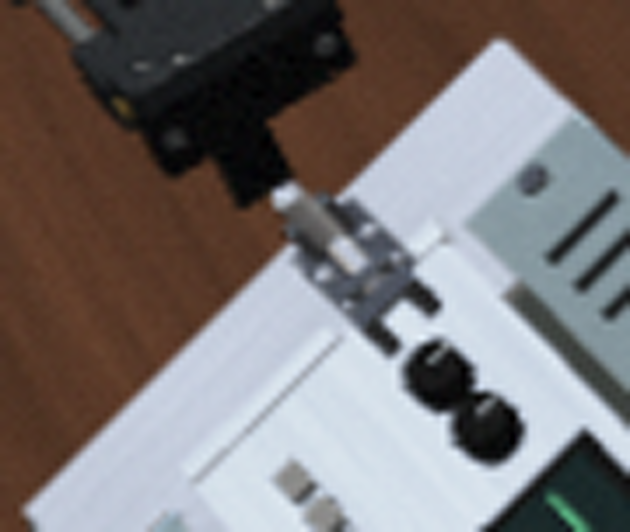

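View pics/jt.png

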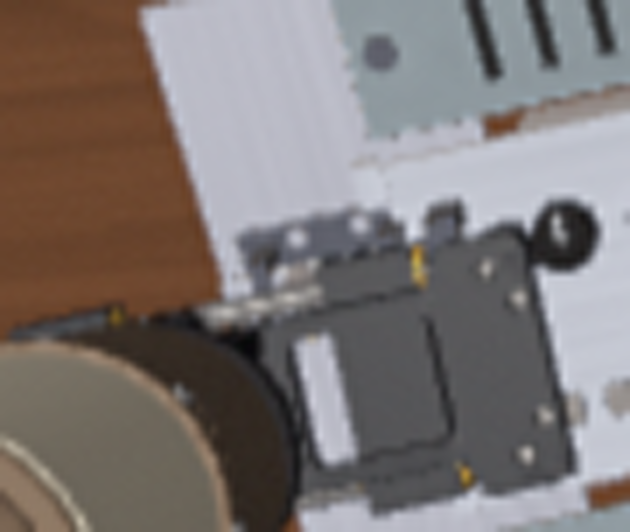

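Emit:
{"name": "carry_out", "arguments": {"targets": [[0.2,-0.1,1.3,0,0.9,-0.9,0.5],[0.2,0.7,0.1,-1.2,0,0,0],[0.2,0.6,0.1,-1.1,0,0,0],[0.2,0,0,0,0,0,0]]}}

```text
time_s: 18.35
ee_pos: [0.4615, 0.2548, 0.2201]
eef_rot: [-3.085, -0.192, -0.416]
force: [-0.2, -1.2, 0.2]
width: 0.6
```

```bash
python3 kn.py k
```

```text
at [0.462 0.255 0.221] q [ 0.907  0.122 -0.534  0.276 -0.735  0.6  ] F [ 0.047  0.033 -1.131] w 0.6000296807245256
d cm [-1.449 -0.223  2.217] rot deg [-0.45   0.41   0.199]
t 18.45 TCP XYN mm [  9.605 269.347  83.471] F XYN [-0.521  0.027 -1.005] w 0.6000296807245256
rot err [-0.45   0.41   0.199] q [ 0.907  0.122 -0.534  0.276 -0.735  0.6  ]
tipmid px [190.146 131.063] [153.587 249.864]
crop 155 107
crop 113 202
```

View pics/ks.png

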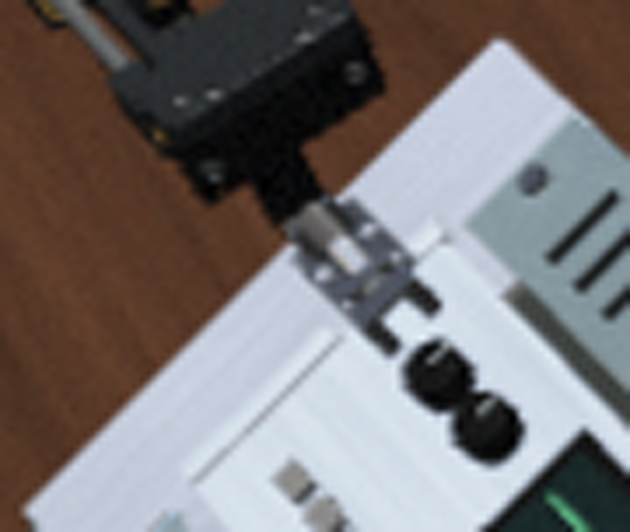

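View pics/kt.png

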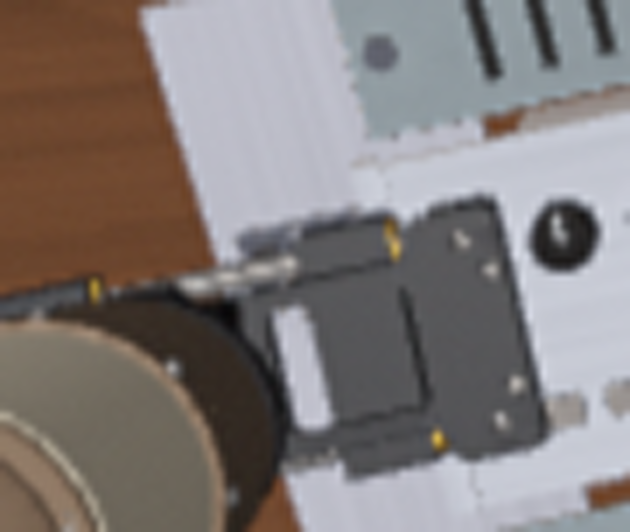

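Emit:
{"name": "carry_out", "arguments": {"targets": [[0.2,0.6,0.1,-1.2,-0.4,0.4,0.2],[0.2,0.6,0.1,-1.2,0,0,0],[0.2,0,0,0,0,0,0]]}}

```text
time_s: 18.75
ee_pos: [0.4749, 0.2579, 0.1982]
eef_rot: [-3.087, -0.2, -0.411]
force: [0.4, -1.0, 0.1]
width: 0.597
```

```bash
python3 kn.py l
```

```text
at [0.475 0.258 0.2  ] q [ 0.886  0.169 -0.54   0.285 -0.682  0.609] F [0.224 0.405 0.077] w 0.5986414289316598
d cm [-2.785 -0.531  4.403] rot deg [-0.324  0.258 -0.056]
t 18.85 TCP XYN mm [ 10.495 270.675  57.723] F XYN [ 0.276  0.373 -0.07 ] w 0.5986414289316598
rot err [-0.324  0.258 -0.056] q [ 0.886  0.169 -0.54   0.285 -0.682  0.609]
tipmid px [195.692 135.836] [154.728 245.379]
crop 155 107
crop 113 202
```

View pics/ls.png

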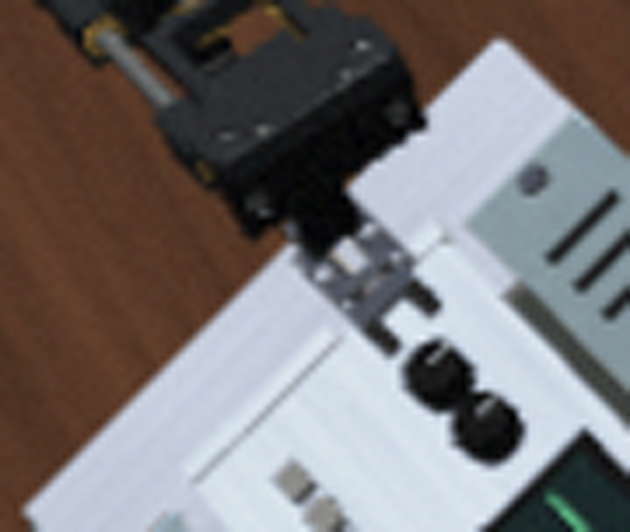

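Emit:
{"name": "carry_out", "arguments": {"targets": [[0.2,0.2,0,-0.9,-0.3,0.2,0],[0.2,0.1,0,-0.1,0,0,0],[0.2,0,0,0,0,0,0]]}}

```text
time_s: 19.15
ee_pos: [0.4785, 0.2589, 0.19]
eef_rot: [-3.089, -0.202, -0.41]
force: [-0.2, 0.7, -0.5]
width: 0.599
```

```bash
python3 r.py 15
```

```text
t 19.15 TCP XYN mm [  8.692 270.72   47.678] F XYN [-0.365  0.694 -0.311] w 0.5986615180356665
rot err [-0.095  0.129 -0.084] q [ 0.88   0.187 -0.546  0.292 -0.662  0.606]
```

Good, at N=47.7. Pinching the knob now.

Emit:
{"name": "carry_out", "arguments": {"targets": [[-1,0,0,-0.1,0,0,0],[-1,0,0,0,0,0,0],[-1,0,0,0,0,0,0],[-1,0,0,0,0,0,0],[-1,0,0,0,0,0,0]]}}

```text
time_s: 19.65
ee_pos: [0.4785, 0.2591, 0.1896]
eef_rot: [-3.088, -0.202, -0.412]
force: [0.3, 0.1, 0.6]
width: 0.232
```

Emit:
{"name": "carry_out", "arguments": {"targets": [[-1,0,0,0,0,0,0],[-1,0,0,0,0,0,0]]}}

```text
time_s: 19.85
ee_pos: [0.4784, 0.2595, 0.1897]
eef_rot: [-3.087, -0.202, -0.412]
force: [0.1, -0.6, -0.2]
width: 0.122
```

```bash
python3 r.py 15
```

```text
t 19.85 TCP XYN mm [  8.57  271.338  47.351] F XYN [-0.028 -0.596 -0.193] w 0.12163887154540264
rot err [-0.2    0.193 -0.123] q [ 0.881  0.187 -0.548  0.293 -0.658  0.605]
```

Emit:
{"name": "carry_out", "arguments": {"targets": [[-1,0,0,0,0,0,0],[-1,0.06,-0.5,0,0,0,0],[-1,0,0,0,0,0,0]]}}

```text
time_s: 20.15
ee_pos: [0.479, 0.2544, 0.1897]
eef_rot: [-3.087, -0.203, -0.412]
force: [-0.1, -1.8, -0.4]
width: 0.124
```

```bash
python3 r.py 15; python3 kn.py m
```

```text
t 20.15 TCP XYN mm [  8.528 266.266  47.371] F XYN [-0.461 -1.792 -0.155] w 0.1235535084786796
rot err [-0.211  0.199 -0.159] q [ 0.873  0.183 -0.552  0.291 -0.656  0.614]
at [0.479 0.254 0.19 ] q [ 0.873  0.183 -0.552  0.291 -0.656  0.614] F [-0.045 -0.141  0.835] w 0.12224634997256781
d cm [-3.189 -0.137  5.398] rot deg [-0.192  0.195 -0.148]
t 20.25 TCP XYN mm [  8.552 266.251  47.355] F XYN [ 0.363 -0.134  0.755] w 0.12224634997256781
rot err [-0.192  0.195 -0.148] q [ 0.873  0.183 -0.552  0.291 -0.656  0.614]
tipmid px [198.143 139.285] [157.518 244.055]
crop 155 107
crop 113 202
```

View pics/ms.png

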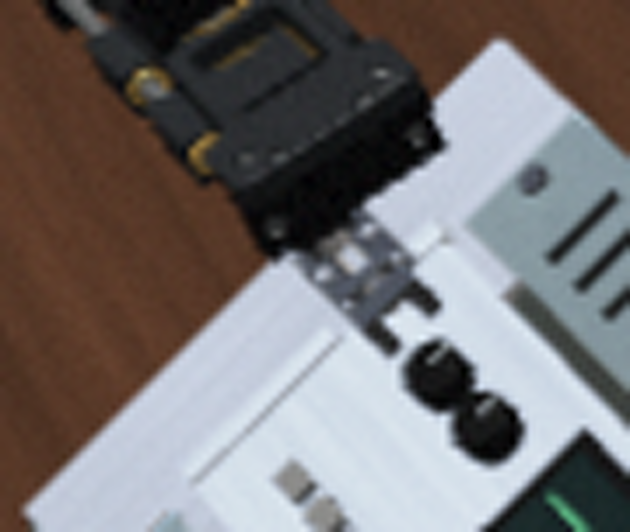

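Emit:
{"name": "carry_out", "arguments": {"targets": [[-1,0.06,-0.5,0,0,0,0],[-1,0.06,-0.5,0,0,0,0],[-1,0.06,-0.4,0,0,0,0],[-1,0,0,0,0,0,0]]}}

```text
time_s: 20.65
ee_pos: [0.481, 0.2402, 0.1897]
eef_rot: [-3.085, -0.203, -0.413]
force: [-0.9, 0.3, -1.0]
width: 0.124
```

```bash
python3 r.py 15
```

```text
t 20.65 TCP XYN mm [  8.627 251.919  47.363] F XYN [-1.275  0.455 -0.425] w 0.12414552968065107
rot err [-0.325  0.226 -0.184] q [ 0.848  0.174 -0.562  0.284 -0.648  0.643]
```

19.4 mm so far, with no strike. I'll push on to the end stop.

Emit:
{"name": "carry_out", "arguments": {"targets": [[-1,0.03,-0.25,0,0,0,0],[-1,0.02,-0.2,0,0,0,0],[-1,0.02,-0.2,0,0,0,0]]}}

```text
time_s: 20.95
ee_pos: [0.4813, 0.2389, 0.1898]
eef_rot: [-3.072, -0.204, -0.416]
force: [-6.7, 9.2, -0.6]
width: 0.121
```

```bash
python3 r.py 15;python3 kn.py n
```

```text
t 20.95 TCP XYN mm [  8.778 250.535  47.335] F XYN [-5.034  9.963  2.197] w 0.12138852861861762
rot err [-1.041  0.357 -0.343] q [ 0.842  0.169 -0.565  0.274 -0.636  0.656]
at [0.481 0.239 0.19 ] q [ 0.842  0.169 -0.565  0.275 -0.636  0.656] F [-5.461  9.146 -1.196] w 0.12698886596340547
d cm [-3.412  1.416  5.385] rot deg [-1.04   0.361 -0.346]
t 21.05 TCP XYN mm [  8.794 250.563  47.356] F XYN [-4.267  9.774  1.083] w 0.12698886596340547
rot err [-1.04   0.361 -0.346] q [ 0.842  0.169 -0.565  0.275 -0.636  0.656]
tipmid px [201.018 142.185] [163.894 242.516]
crop 155 107
crop 113 202
```

View pics/ns.png

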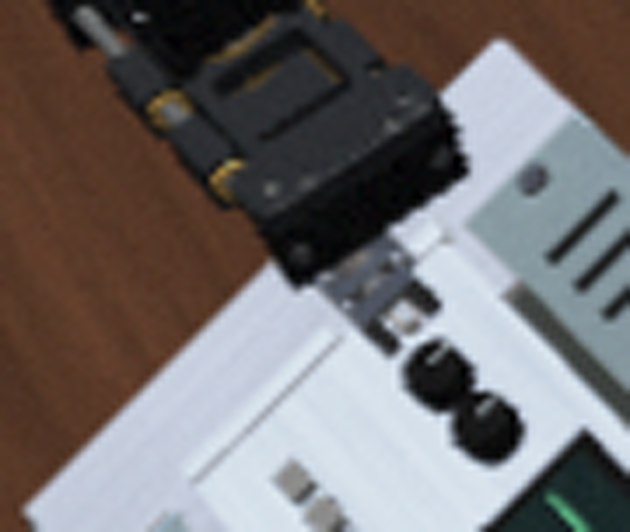

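Emit:
{"name": "carry_out", "arguments": {"targets": [[0.0,0,0,0,0.5,0,0.2],[0.0,0,0,0,0,0,0],[0.0,0,0,0,0,0,0],[0.2,0,0,0,0,0,0]]}}

```text
time_s: 21.45
ee_pos: [0.4811, 0.2381, 0.1898]
eef_rot: [-3.064, -0.208, -0.415]
force: [0.6, -0.4, 0.5]
width: 0.401
```

Emit:
{"name": "carry_out", "arguments": {"targets": [[0.2,-0.6,0,2,0,0,0],[0.2,-1,-0.1,4,0,0,0],[0.2,-1,-0.1,4,0,0,0],[0.2,0,0,2,0,0,0],[0.2,0,0,0,0,0,0]]}}

```text
time_s: 21.95
ee_pos: [0.4536, 0.2327, 0.3129]
eef_rot: [-3.07, -0.204, -0.41]
force: [0.2, -0.5, -0.6]
width: 0.599
```

```bash
python3 kn.py o; python3 mod.py | grep -E "gold|grey"
```

```text
at [0.453 0.232 0.309] q [ 0.886  0.015 -0.394  0.202 -0.967  0.719] F [ 0.407 -0.127  0.354] w 0.6000039839309399
d cm [-0.538  2.143 -6.564] rot deg [-0.915 -0.127 -0.323]
t 22.05 TCP XYN mm [ 43.049 247.056 165.555] F XYN [ 0.513 -0.178  0.113] w 0.6000039839309399
rot err [-0.915 -0.127 -0.323] q [ 0.886  0.015 -0.394  0.202 -0.967  0.719]
tipmid px [184.915 107.624] [153.168 248.59 ]
crop 155 107
crop 113 202
gold (array([ 1.625, -1.75 ]), 0.9628036022186279)
grey (array([ 1.625, -1.625]), 0.9772303700447083)
```

View pics/os.png

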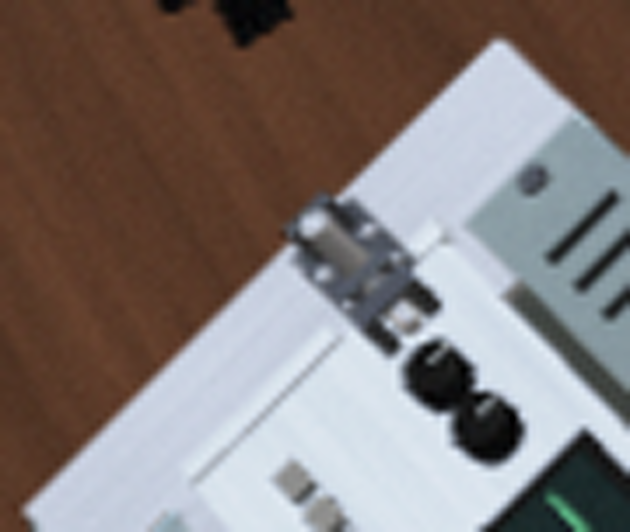

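```bash
python3 - <<'E'
from h import *
s=shot('side');K=H+.008*Xc+.269*Yc+.042*N
for d in (.018,.020,.022): print(d,proj(s,K-d*Yc)-proj(s,K))
np.set_printoptions(precision=3,suppress=True)
# target for regrasp of drift, approach
delta(H+.0056*Xc+.14*N,Rt(15))
delta(H+.0056*Xc+.056*N,Rt(15))
E
```

```text
0.018 [3.26018106 3.48171088]
0.02 [3.62575606 3.87212676]
0.022 [3.99200436 4.26326169]
at [0.452 0.231 0.307] q [ 0.886  0.017 -0.396  0.202 -0.967  0.719] F [ 0.335 -0.596 -0.342] w 0.5950349668173793
d cm [  1.274 -24.709  -3.903] rot deg [-0.749 -0.28  -0.318]
at [0.452 0.231 0.307] q [ 0.886  0.017 -0.396  0.202 -0.967  0.719] F [ 0.335 -0.596 -0.342] w 0.5950349668173793
d cm [  5.439 -24.168 -11.178] rot deg [-0.749 -0.28  -0.318]
```

Emit:
{"name": "carry_out", "arguments": {"targets": [[0.2,0.4,-4.4,0,-0.3,-0.1,-0.1],[0.2,0.4,-4.4,0,-0.3,-0.1,-0.1],[0.2,0.4,-4.4,0,-0.2,-0.1,-0.1],[0.2,0.4,-4.4,0,0,0,0],[0.2,0.4,-4.4,0,0,0,0]]}}

```text
time_s: 22.65
ee_pos: [0.4694, 0.007, 0.2976]
eef_rot: [-3.103, -0.219, -0.385]
force: [0.1, -0.0, 0.1]
width: 0.601
```

Emit:
{"name": "carry_out", "arguments": {"targets": [[0.2,0.3,-2.2,-0.5,0,0,0],[0.2,0,0,0,0,0,0],[0.2,0,0,0,0,0,0]]}}

```text
time_s: 22.95
ee_pos: [0.4704, -0.0213, 0.2875]
eef_rot: [-3.109, -0.204, -0.37]
force: [0.1, -0.8, 0.7]
width: 0.602
```

```bash
python3 r.py 15; python3 - <<'E'
from h import *
np.set_printoptions(precision=3,suppress=True)
delta(H+.018*Xc+.11*N,Rt(15))
E
```

```text
t 22.95 TCP XYN mm [ 19.249  -6.073 154.112] F XYN [ 0.363 -0.841  0.642] w 0.6020698928942989
rot err [ 0.838 -1.357 -0.032] q [ 0.339 -0.035 -0.448  0.074 -0.93   1.326]
at [ 0.47  -0.021  0.287] q [ 0.339 -0.035 -0.448  0.074 -0.93   1.326] F [ 0.102 -0.835  0.738] w 0.6020698928942989
d cm [ 2.002  0.872 -3.883] rot deg [ 0.838 -1.357 -0.032]
```

Emit:
{"name": "carry_out", "arguments": {"targets": [[0.2,0.9,0.7,-1.8,0.8,-1.3,0],[0.2,0.8,0.1,-1.6,0,0,0],[0.2,0,0,0,0,0,0]]}}

```text
time_s: 23.25
ee_pos: [0.4873, -0.0113, 0.2509]
eef_rot: [-3.092, -0.205, -0.403]
force: [0.3, -0.1, 0.4]
width: 0.599
```

```bash
python3 r.py 15 q; python3 - <<'E'
from h import *
np.set_printoptions(precision=3,suppress=True)
delta(H+.0056*Xc+.056*N,Rt(15))
E
```

```text
t 23.25 TCP XYN mm [ 16.611   1.667 113.415] F XYN [ 0.404 -0.091  0.171] w 0.5994263107102317
rot err [ 0.061 -0.16  -0.164] q [ 0.344  0.017 -0.496  0.076 -0.806  1.313]
crop 200 153
crop 217 180
at [ 0.488 -0.011  0.253] q [ 0.344  0.015 -0.494  0.076 -0.807  1.314] F [-0.987 -1.143 -0.298] w 0.6010866000657088
d cm [ 1.859  0.08  -5.748] rot deg [ 0.024  0.06  -0.186]
```

View pics/qs.png

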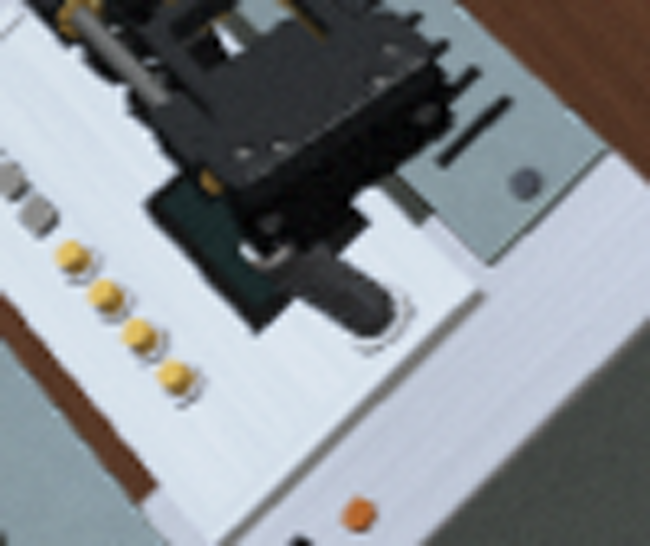

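Emit:
{"name": "carry_out", "arguments": {"targets": [[0.2,0.6,0,-1.9,0,0,0],[0.2,0.5,0,-1.9,0,0,0],[0.2,0.4,0,-1.4,0,0,0],[0.2,0,0,0,0,0,0]]}}

```text
time_s: 23.75
ee_pos: [0.505, -0.0086, 0.2047]
eef_rot: [-3.087, -0.212, -0.422]
force: [-0.2, 0.1, -0.2]
width: 0.598
```

```bash
python3 r.py 15 u
```

```text
t 23.75 TCP XYN mm [ 8.996  2.026 64.407] F XYN [-0.262  0.103 -0.022] w 0.5982714687368361
rot err [-0.063  0.553 -0.458] q [ 0.336  0.093 -0.549  0.086 -0.664  1.312]
crop 200 153
crop 217 180
```

View pics/us.png

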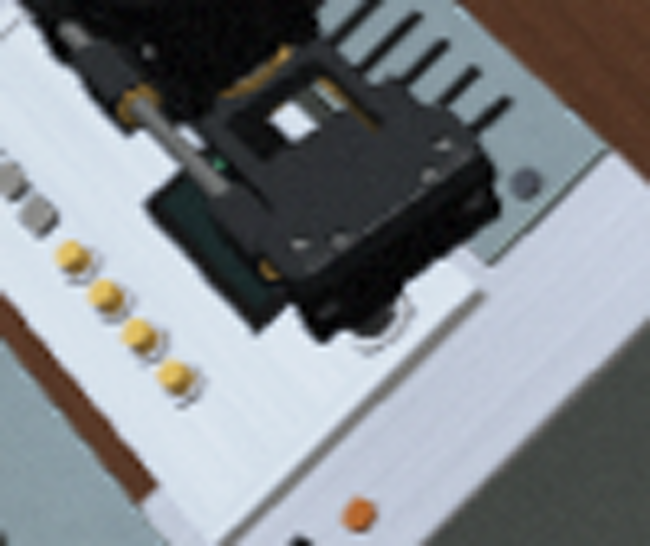

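Emit:
{"name": "carry_out", "arguments": {"targets": [[0.2,0.1,-0.1,-0.9,0,0.5,-0.4],[-0.3,0,0,0,0,0,0],[-1,0,0,0,0,0,0],[-1,0,0,0,0,0,0],[-1,0,0,0,0,0,0]]}}

```text
time_s: 24.35
ee_pos: [0.5083, -0.0088, 0.2008]
eef_rot: [-3.086, -0.202, -0.423]
force: [0.4, -0.7, 0.7]
width: 0.324
```

Emit:
{"name": "carry_out", "arguments": {"targets": [[-1,0,0,0,0,0,0],[-1,0,0,0,0,0,0]]}}

```text
time_s: 24.55
ee_pos: [0.5083, -0.0089, 0.2011]
eef_rot: [-3.086, -0.202, -0.424]
force: [1.2, 0.3, -1.0]
width: 0.204
```

```bash
python3 r.py 15 v
```

```text
t 24.55 TCP XYN mm [ 9.992  1.338 59.672] F XYN [ 0.529  0.1   -1.516] w 0.2036117288112114
rot err [-0.204  0.636 -0.097] q [ 0.332  0.102 -0.549  0.086 -0.653  1.308]
crop 200 153
crop 217 180
```

Emit:
{"name": "carry_out", "arguments": {"targets": [[-0.2,0,0,0,0,0,0],[-0.2,0,0,0,0,0,0],[-0.2,0,0,0,0,0,0],[-0.2,-0.5,-0.1,-0.6,0,0.5,0],[-0.2,0,0,0,0,0,0]]}}

```text
time_s: 25.15
ee_pos: [0.5027, -0.01, 0.1945]
eef_rot: [-3.088, -0.201, -0.409]
force: [0.2, -0.4, -0.9]
width: 0.399
```

```bash
python3 r.py 15 w
```

```text
t 25.15 TCP XYN mm [ 1.795  0.979 56.83 ] F XYN [-0.375 -0.427 -0.88 ] w 0.3988097265719754
rot err [-0.208  0.072 -0.087] q [ 0.332  0.104 -0.562  0.081 -0.647  1.311]
crop 200 153
crop 217 180
```

View pics/ws.png

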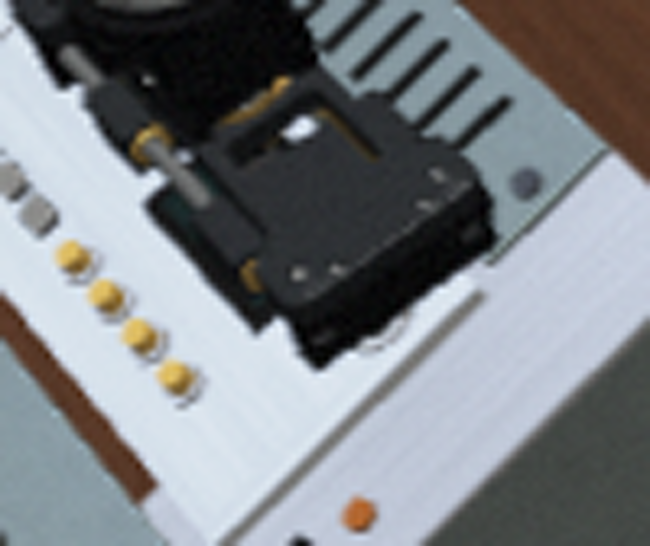

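Emit:
{"name": "carry_out", "arguments": {"targets": [[-1,0,0,0,0,0,0],[-1,0,0,0,0,0,0],[-1,0,0,0,0,0,0],[-1,0,0,0,0,0,0]]}}

```text
time_s: 25.65
ee_pos: [0.5041, -0.0098, 0.1957]
eef_rot: [-3.087, -0.202, -0.413]
force: [0.0, -1.0, -0.5]
width: 0.221
```

```bash
python3 r.py 15
```

```text
t 25.65 TCP XYN mm [ 3.546  0.965 57.181] F XYN [-0.322 -1.035 -0.389] w 0.22117886456249405
rot err [-0.197  0.235 -0.125] q [ 0.332  0.104 -0.56   0.083 -0.647  1.31 ]
```

Emit:
{"name": "carry_out", "arguments": {"targets": [[-1,-0.4,-0.05,0.7,0,0,0],[-1,-0.4,-0.05,0.7,0,0,0],[-1,0,0,0,0,0,0]]}}

```text
time_s: 25.95
ee_pos: [0.4947, -0.011, 0.2098]
eef_rot: [-3.088, -0.202, -0.409]
force: [0.5, -0.1, -0.8]
width: 0.222
```

```bash
python3 r.py 15; python3 mod.py | grep -E "gold|grey"
```

```text
t 25.95 TCP XYN mm [ 2.392  0.988 74.09 ] F XYN [ 0.019 -0.168 -0.938] w 0.2224360218105791
rot err [-0.19   0.092 -0.095] q [ 0.337  0.072 -0.554  0.079 -0.687  1.31 ]
gold (array([ 1.625, -1.75 ]), 0.9636750221252441)
grey (array([ 1.625, -1.625]), 0.9771320819854736)
```

Emit:
{"name": "carry_out", "arguments": {"targets": [[-1,-0.6,-0.1,1.2,0,0,0],[-1,-0.9,-0.1,1.8,0,0,0],[-1,-1.0,-0.1,2.0,0,0,0],[-1,-1.0,-0.1,2.5,0,0,0],[-1,0,0,0,0,0,0]]}}

```text
time_s: 26.5
ee_pos: [0.4555, -0.0156, 0.2841]
eef_rot: [-3.09, -0.2, -0.397]
force: [0.3, 0.5, -3.0]
width: 0.22
```

```bash
python3 r.py 15 x; python3 mod.py | grep -E "gold|grey"
```

```text
t 26.5 TCP XYN mm [  5.422   1.472 158.209] F XYN [-1.136  0.415 -2.763] w 0.2201991698242138
rot err [-0.138 -0.379 -0.047] q [ 0.36  -0.071 -0.491  0.07  -0.902  1.304]
crop 200 153
crop 217 180
gold (array([ 1.625, -1.625]), 0.9555296897888184)
grey (array([ 1.625, -1.625]), 0.9775312542915344)
```

View pics/xs.png

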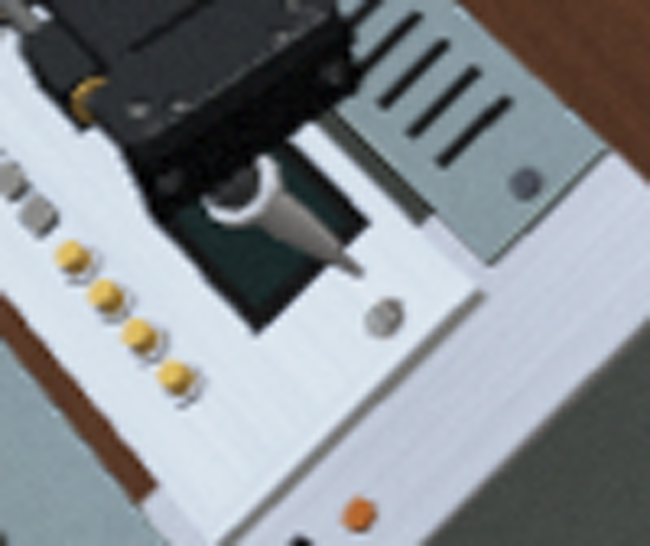

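Emit:
{"name": "carry_out", "arguments": {"targets": [[-1,0,-1,4,0,0,0],[-1,0,-3,3.5,0,0,0],[-1,0.5,-4.5,1,-1,7.4,0],[-1,0.5,-4.5,0,-1,7.4,0],[-1,0.5,-4.5,0,-1,7.4,0]]}}

```text
time_s: 27.15
ee_pos: [0.4645, -0.1936, 0.3614]
eef_rot: [3.117, 0.217, -0.259]
force: [1.7, -0.1, -1.9]
width: 0.22
```

Emit:
{"name": "carry_out", "arguments": {"targets": [[-1,0.8,-4.5,0,-0.9,7.4,0],[-1,0.8,-4.5,0,0,0,0],[-1,0.8,-4.5,0,0,0,0],[-1,0.8,-4.5,0,0,0,0],[-1,0,0,0,0,0,0]]}}

```text
time_s: 27.65
ee_pos: [0.503, -0.3865, 0.3418]
eef_rot: [3.092, 0.21, -0.501]
force: [-0.2, 1.5, -2.7]
width: 0.22
```

```bash
cat > st.py <<'E'
from h import *
import sys
np.set_printoptions(precision=3,suppress=True)
z=float(sys.argv[1]);k=sys.argv[2]
delta([.5136,-.4001,z],Rt(-15))
s=shot('side')
st=monitor.observe();X=np.array(st['ee_pos']);print('tip/tcp px',proj(s,X-[0,0,.133]),proj(s,X))
crop(s,k+'s.png',340,320,60,60,5)
E
python3 st.py .29 y
```

```text
at [ 0.503 -0.387  0.342] q [-0.342  0.491  0.338  0.13  -1.711  2.048] F [-0.176  1.486 -2.734] w 0.2200341825004045
d cm [ 1.057 -1.359 -5.181] rot deg [-0.642 -3.461 -0.236]
tip/tcp px [334.37 316.38] [341.069 270.767]
crop 280 260
```

View pics/ys.png

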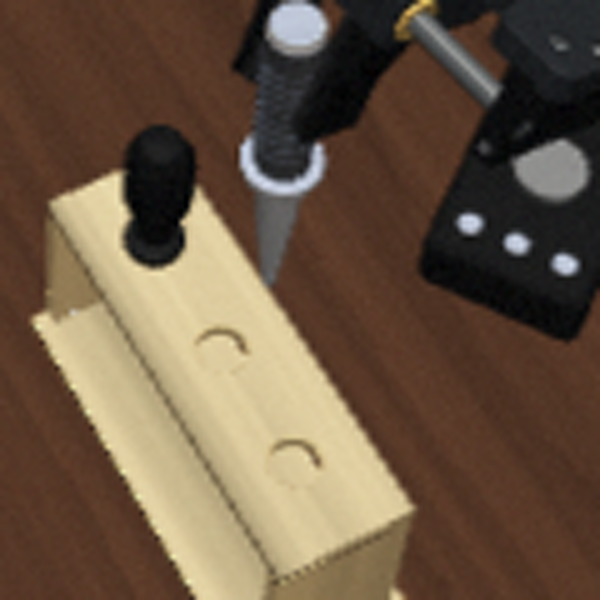

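Emit:
{"name": "carry_out", "arguments": {"targets": [[-1,1.0,-1.3,-1.7,0,0,0],[-1,0,0,-1.7,0,0,0],[-1,0,0,-1.7,0,0,0],[-1,0,0,0,0,0,0]]}}

```text
time_s: 28.1
ee_pos: [0.5143, -0.3962, 0.2821]
eef_rot: [-3.089, -0.215, 0.51]
force: [-0.6, -0.3, -3.3]
width: 0.22
```

```bash
python3 st.py .24 z
```

```text
at [ 0.514 -0.396  0.282] q [-0.351  0.542  0.278  0.128 -1.608  2.046] F [-0.577 -0.349 -3.264] w 0.21975363074471052
d cm [-0.074 -0.389 -4.209] rot deg [-1.005 -3.802 -0.376]
tip/tcp px [340.955 335.761] [348.129 294.653]
crop 280 260
```

View pics/zs.png

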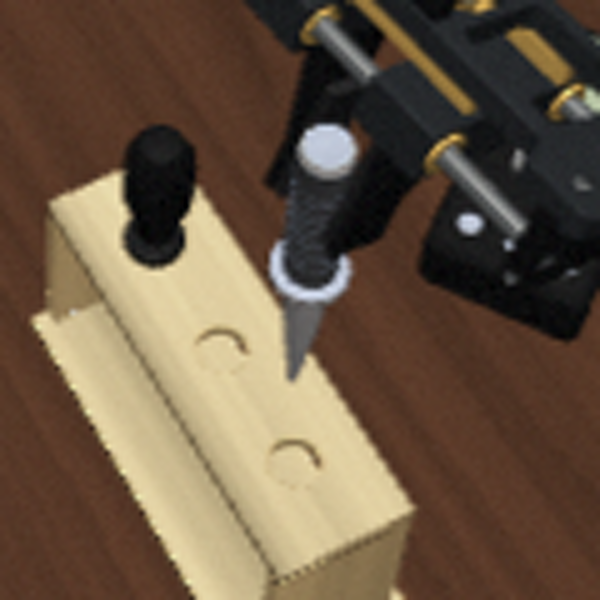

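```bash
python3 - <<'E'
from h import *
np.set_printoptions(precision=4,suppress=True)
s=shot('side')
def onz(uv,z):
    o,d=ray(s,*uv); return o+d*((z-o[2])/d[2])
tip=onz((338.4+.9,336-1.1),.149); hole=onz((338.6+.9,352.6-1.1),.093); print('tip',tip,'hole',hole,hole-tip)
dome=onz((345.4+.9,290-1.1),.149+.156);print('dome',dome,dome-tip, 'mid hole',onz((219.5/5+280+.9,350/5+260-1.1),.093))
# hole0 circle by depth dark
crop(s,'hz.png',339,350,22,18,16)
E
```

```text
tip [ 0.5138 -0.3929  0.149 ] hole [ 0.5163 -0.3985  0.093 ] [ 0.0026 -0.0057 -0.056 ]
dome [ 0.5085 -0.3971  0.305 ] [-0.0052 -0.0042  0.156 ] mid hole [ 0.5163 -0.3435  0.093 ]
crop 317 332
```

View pics/hz.png

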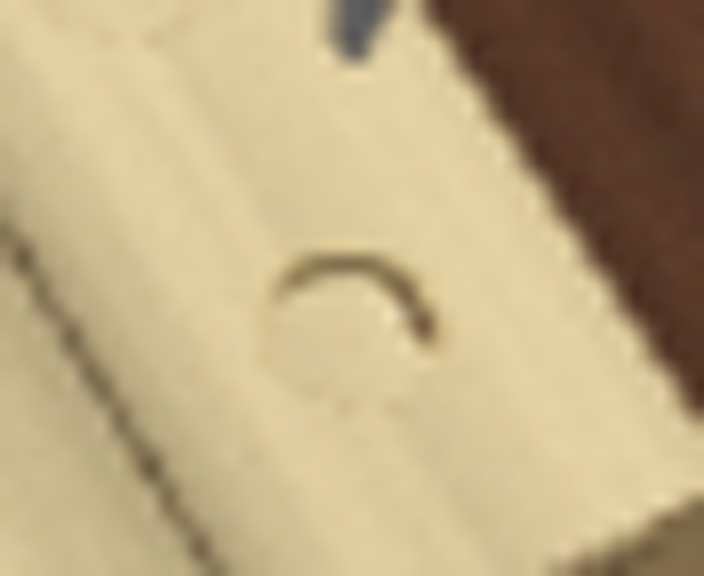

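Emit:
{"name": "carry_out", "arguments": {"targets": [[-1,0.5,-0.3,-1,-1,1.2,0],[-1,0,0,-1.5,0,0,0],[-1,0,0,0,0,0,0],[-1,0,0,0,0,0,0]]}}

```text
time_s: 28.6
ee_pos: [0.5232, -0.4, 0.2635]
eef_rot: [3.065, 0.212, -0.527]
force: [1.4, -0.3, -1.6]
width: 0.221
```

```bash
python3 st.py .24 aa
```

```text
at [ 0.523 -0.4    0.263] q [-0.341  0.565  0.259  0.155 -1.57   2.025] F [ 1.41 -0.28 -1.57] w 0.22098437738338414
d cm [-0.961 -0.007 -2.346] rot deg [ 0.632 -4.481 -0.516]
tip/tcp px [344.697 340.941] [352.177 301.224]
crop 280 260
```

View pics/aas.png

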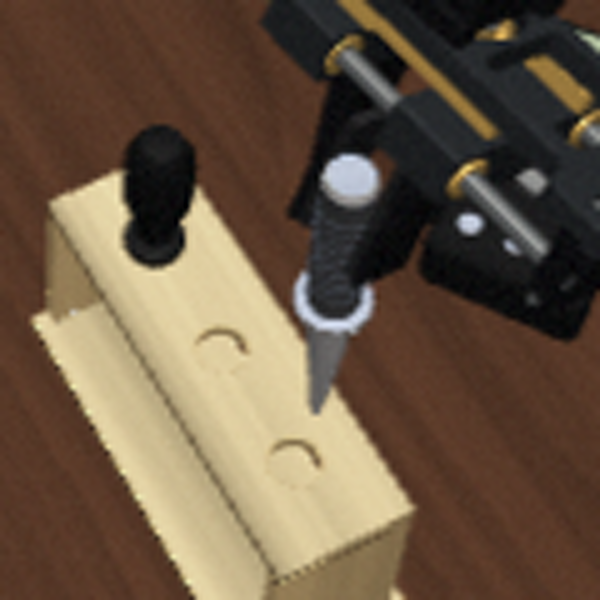

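```bash
cat > tp.py <<'E'
from h import *
import sys
np.set_printoptions(precision=4,suppress=True)
tu,tv,du,dv=map(float,sys.argv[1:5])
s=shot('side'); z=monitor.observe()['ee_pos'][2]-.133
def onz(uv,z):
    o,d=ray(s,uv[0]+.9,uv[1]-1.1); return o+d*((z-o[2])/d[2])
f=lambda a,b:(a/5+280,b/5+260)
tip=onz(f(tu,tv),z);hole=onz((338.9,352.75),.093);dome=onz(f(du,dv),z+.156)
print('tip',tip,'hole-tip',hole-tip,'lean',(dome-tip)[:2]/.156*57.3)
E
python3 tp.py 316 411 351 177
```

```text
tip [ 0.5219 -0.3997  0.1304] hole-tip [-0.0052  0.0007 -0.0374] lean [-1.3021  0.0595]
```

Emit:
{"name": "carry_out", "arguments": {"targets": [[-1,-0.5,0.1,-1,0,0,0],[-1,0,0,-1,0,0,0],[-1,0,0,0,0,0,0],[-1,0,0,0,0,0,0]]}}

```text
time_s: 29.1
ee_pos: [0.5191, -0.3997, 0.2455]
eef_rot: [3.064, 0.211, -0.52]
force: [-0.2, -0.4, -1.8]
width: 0.222
```

```bash
python3 st.py .24 ab
```

```text
at [ 0.519 -0.4    0.246] q [-0.342  0.564  0.214  0.156 -1.521  2.019] F [-0.232 -0.367 -1.803] w 0.2221991275913789
d cm [-0.55  -0.042 -0.552] rot deg [ 0.784 -4.211 -0.511]
tip/tcp px [341.908 346.437] [348.956 307.932]
crop 280 260
```

View pics/abs.png

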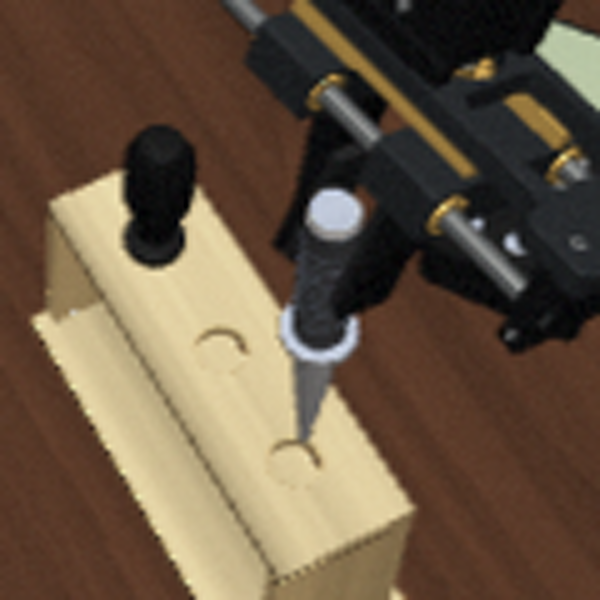

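```bash
python3 tp.py 304 441 335 212
```

```text
tip [ 0.518  -0.4006  0.1124] hole-tip [-0.0013  0.0016 -0.0194] lean [-1.305   0.4635]
```

Emit:
{"name": "carry_out", "arguments": {"targets": [[-1,-0.2,0.1,-0.9,0,0,0],[-1,0,0,-0.9,0,0,0],[-1,0,0,0,0,0,0]]}}

```text
time_s: 29.5
ee_pos: [0.5172, -0.3985, 0.2263]
eef_rot: [3.064, 0.211, -0.518]
force: [0.5, -0.3, -3.3]
width: 0.217
```

```bash
python3 st.py .24 ac
```

```text
at [ 0.517 -0.399  0.226] q [-0.341  0.57   0.178  0.156 -1.478  2.011] F [ 0.464 -0.32  -3.334] w 0.21666034335883907
d cm [-0.358 -0.156  1.368] rot deg [ 0.776 -4.147 -0.496]
tip/tcp px [340.058 351.124] [346.782 313.765]
crop 280 260
```

View pics/acs.png

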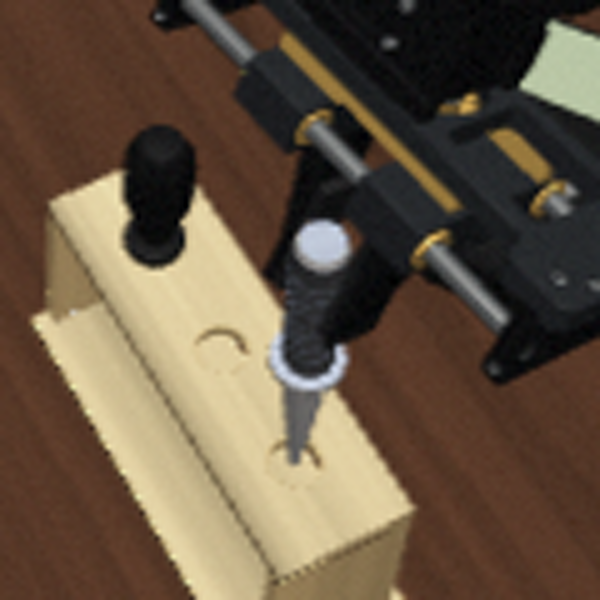

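Emit:
{"name": "carry_out", "arguments": {"targets": [[-1,0,0,-1.2,0,0.2,0],[-1,0,0,-1.2,0,0.2,0],[-1,0,0,0,0,0,0]]}}

```text
time_s: 29.85
ee_pos: [0.5174, -0.3987, 0.2009]
eef_rot: [3.062, 0.211, -0.529]
force: [-0.2, -0.5, -2.7]
width: 0.221
```

```bash
python3 st.py .15 ad
```

```text
at [ 0.517 -0.399  0.201] q [-0.341  0.59   0.146  0.16  -1.433  2.002] F [-0.221 -0.541 -2.666] w 0.22051303773563488
d cm [-0.378 -0.137 -5.094] rot deg [ 0.817 -4.536 -0.509]
tip/tcp px [339.11  357.387] [345.585 321.524]
crop 280 260
```

View pics/ads.png

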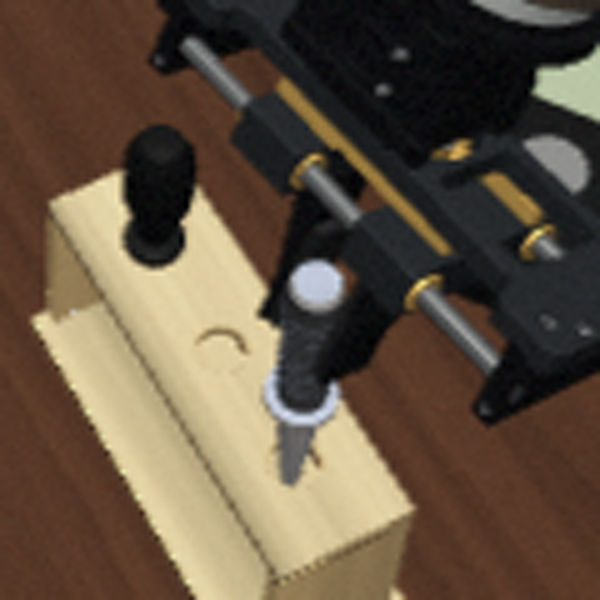

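Emit:
{"name": "carry_out", "arguments": {"targets": [[-1,0,0,-1.2,0,0,0],[-1,0,0,-1.2,0,0,0],[-1,0,0,0,0,0,0]]}}

```text
time_s: 30.2
ee_pos: [0.5178, -0.399, 0.176]
eef_rot: [3.061, 0.211, -0.526]
force: [0.8, 0.9, -2.9]
width: 0.22
```

```bash
python3 st.py .15 ae
```

```text
at [ 0.518 -0.399  0.176] q [-0.341  0.608  0.113  0.162 -1.382  1.994] F [ 0.846  0.893 -2.927] w 0.22027515222521565
d cm [-0.425 -0.106 -2.597] rot deg [ 0.882 -4.444 -0.519]
tip/tcp px [338.348 363.37 ] [344.606 328.903]
crop 280 260
```

View pics/aes.png

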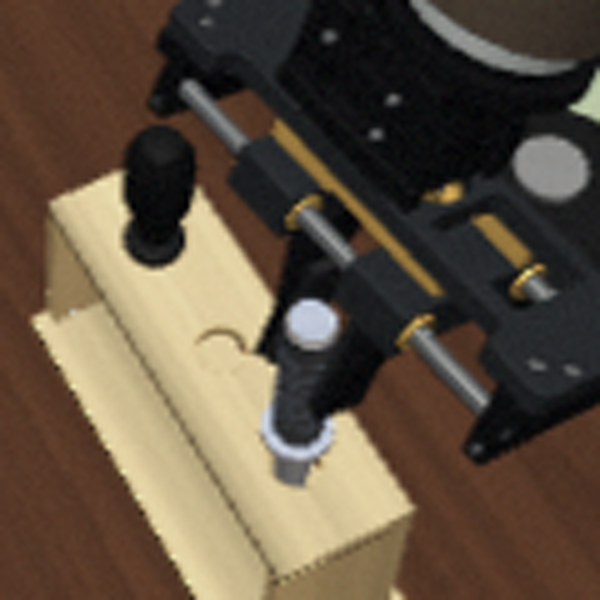

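Emit:
{"name": "carry_out", "arguments": {"targets": [[-1,0,0,-0.9,0,0,0],[-1,0,0,-0.7,0,0,0],[-1,0,0,0,0,0,0]]}}

```text
time_s: 30.55
ee_pos: [0.5185, -0.3996, 0.1601]
eef_rot: [3.06, 0.211, -0.523]
force: [-0.3, -1.6, -2.5]
width: 0.219
```

```bash
python3 st.py .15 af
```

```text
at [ 0.518 -0.4    0.16 ] q [-0.341  0.62   0.094  0.164 -1.348  1.988] F [-0.283 -1.644 -2.463] w 0.2189490946463319
d cm [-0.489 -0.054 -1.014] rot deg [ 0.978 -4.325 -0.534]
tip/tcp px [337.965 367.151] [344.099 333.548]
crop 280 260
```

View pics/afs.png

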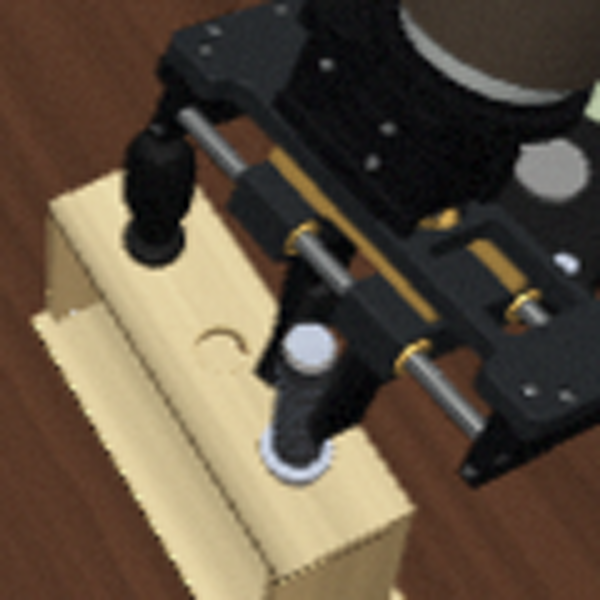

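Emit:
{"name": "carry_out", "arguments": {"targets": [[-1,-0.1,0,-0.4,0,0,0],[-1,0,0,-0.3,0,0,0],[-1,0,0,0,0,0,0]]}}

```text
time_s: 30.9
ee_pos: [0.5179, -0.3999, 0.1537]
eef_rot: [3.059, 0.211, -0.52]
force: [-0.8, 0.2, -2.2]
width: 0.223
```

```bash
python3 st.py .15 ag
```

```text
at [ 0.518 -0.4    0.154] q [-0.341  0.624  0.084  0.165 -1.332  1.986] F [-0.812  0.151 -2.191] w 0.2231700000537105
d cm [-0.427 -0.024 -0.367] rot deg [ 1.038 -4.233 -0.542]
tip/tcp px [337.467 368.919] [343.516 335.675]
crop 280 260
```

Emit:
{"name": "carry_out", "arguments": {"targets": [[-1,0,0,-0.3,0,0,0],[-1,0,0,-0.2,0,0,0],[-1,0,0,0,0,0,0]]}}

```text
time_s: 31.25
ee_pos: [0.5184, -0.4002, 0.1501]
eef_rot: [3.058, 0.211, -0.518]
force: [0.0, 0.8, -2.5]
width: 0.221
```

```bash
python3 st.py .15 ah
```

```text
at [ 0.518 -0.4    0.15 ] q [-0.341  0.627  0.08   0.167 -1.324  1.984] F [ 0.01   0.77  -2.504] w 0.22143651854826044
d cm [-0.481  0.009 -0.011] rot deg [ 1.129 -4.149 -0.572]
tip/tcp px [337.568 369.813] [343.61  336.766]
crop 280 260
```

View pics/ahs.png

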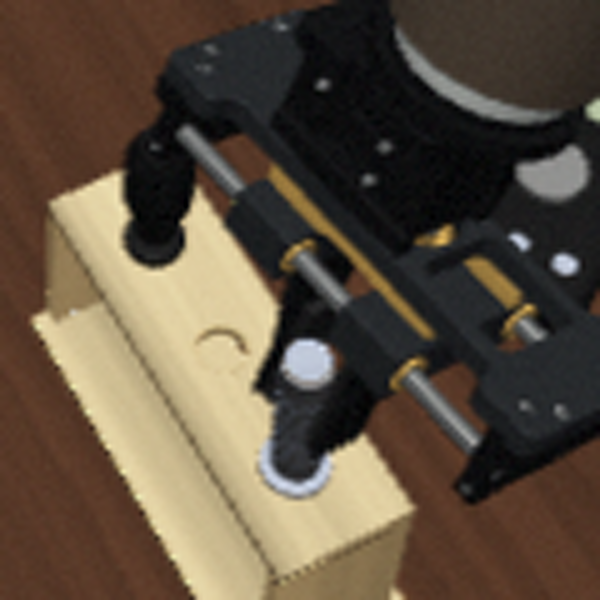

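Emit:
{"name": "carry_out", "arguments": {"targets": [[-1,0,0,-0.2,0,0,0],[-1,0,0,-0.2,0,0,0]]}}

```text
time_s: 31.5
ee_pos: [0.5187, -0.4004, 0.1498]
eef_rot: [3.055, 0.212, -0.518]
force: [-0.2, 4.6, 6.3]
width: 0.221
```

Emit:
{"name": "carry_out", "arguments": {"targets": [[-1,0,0,-0.2,0,0,0],[-1,0,0,0,0,0,0]]}}

```text
time_s: 31.7
ee_pos: [0.5189, -0.4002, 0.1503]
eef_rot: [3.054, 0.213, -0.517]
force: [-0.1, -0.0, -2.5]
width: 0.222
```

Emit:
{"name": "carry_out", "arguments": {"targets": [[0.0,0,0,0,0,0,0],[0.0,0,0,0,0,0,0],[0.0,0,0,0,0,0,0],[0.2,0,0,0,0,0,0],[0.2,0,0,0,0,0,0]]}}

```text
time_s: 32.2
ee_pos: [0.5193, -0.4011, 0.1504]
eef_rot: [3.053, 0.212, -0.515]
force: [-0.2, -0.1, 0.1]
width: 0.561
```

```bash
python3 st.py .15 ai
```

```text
at [ 0.519 -0.401  0.15 ] q [-0.34   0.626  0.078  0.171 -1.319  1.982] F [-0.223 -0.137  0.082] w 0.5610527441487629
d cm [-0.568  0.099 -0.035] rot deg [ 1.419 -4.048 -0.673]
tip/tcp px [338.176 369.918] [344.287 336.867]
crop 280 260
```

View pics/ais.png

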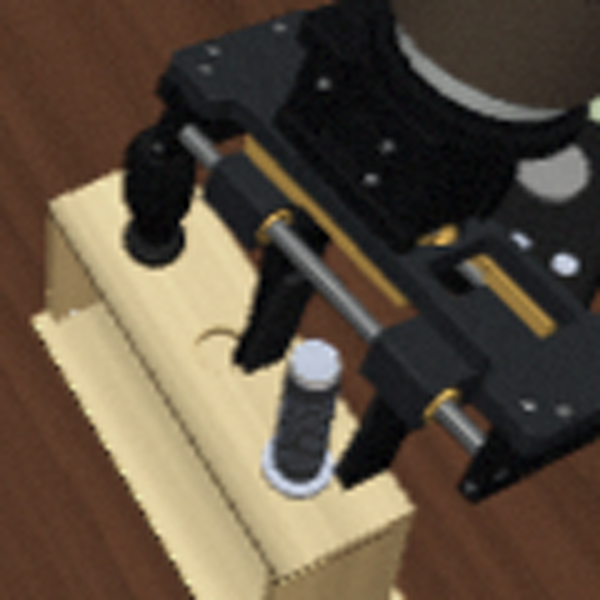

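The drift now stands free and upright in hole 0. I'll retract along the tool axis.

Emit:
{"name": "carry_out", "arguments": {"targets": [[0.2,0.5,0,1.6,0,0,0],[0.2,0.9,0.1,3,0,0,0],[0.2,0.9,0.1,3,0,0,0],[0.2,0,0,4,0,0,0],[0.2,0,0,4,0,0,0]]}}

```text
time_s: 32.75
ee_pos: [0.5391, -0.3972, 0.3031]
eef_rot: [3.058, 0.214, -0.541]
force: [0.4, 0.4, 0.1]
width: 0.595
```

Emit:
{"name": "carry_out", "arguments": {"targets": [[0.2,-3,2,2,0,0,0],[0.2,-3,3,0,0,0,0],[0.2,-3,3,0,0,0,0],[0.2,0,0,0,0,0,0],[0.2,0,0,0,0,0,0]]}}

```text
time_s: 33.25
ee_pos: [0.4477, -0.3163, 0.3292]
eef_rot: [3.055, 0.211, -0.523]
force: [-0.6, -0.2, 0.1]
width: 0.598
```

```bash
cat > fin.py <<'E'
from h import *
np.set_printoptions(precision=4,suppress=True)
s=shot('side','fin_s.png');t=shot('top','fin_t.png');print(monitor.observe()['ee_pos'],monitor.observe()['force'])
crop(s,'fin_st.png',325,330,50,50,6);crop(s,'fin_c.png',235,185,80,60,5)
E
python3 fin.py; python3 mod.py | grep -E "gold|grey"
```

```text
[ 0.4484 -0.3169  0.3289] [ 1.1667 -0.232   0.2502]
crop 275 280
crop 155 125
gold (array([ 1.625, -1.75 ]), 0.9626779556274414)
grey (array([ 1.625, -1.625]), 0.9774802327156067)
```

View pics/fin_st.png

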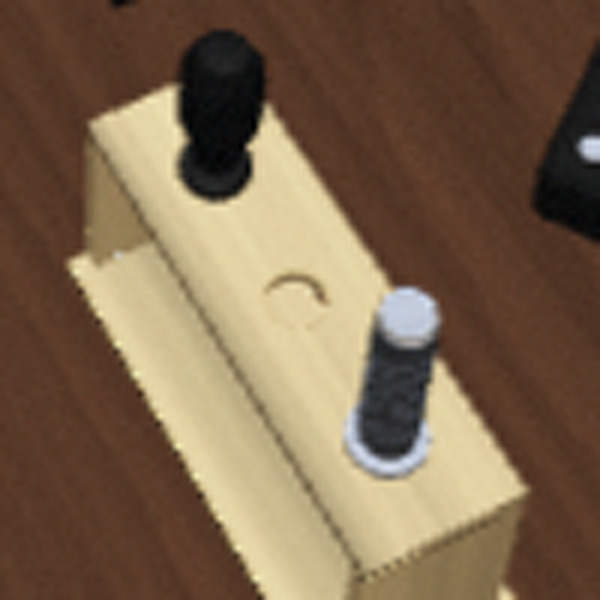

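View pics/fin_c.png

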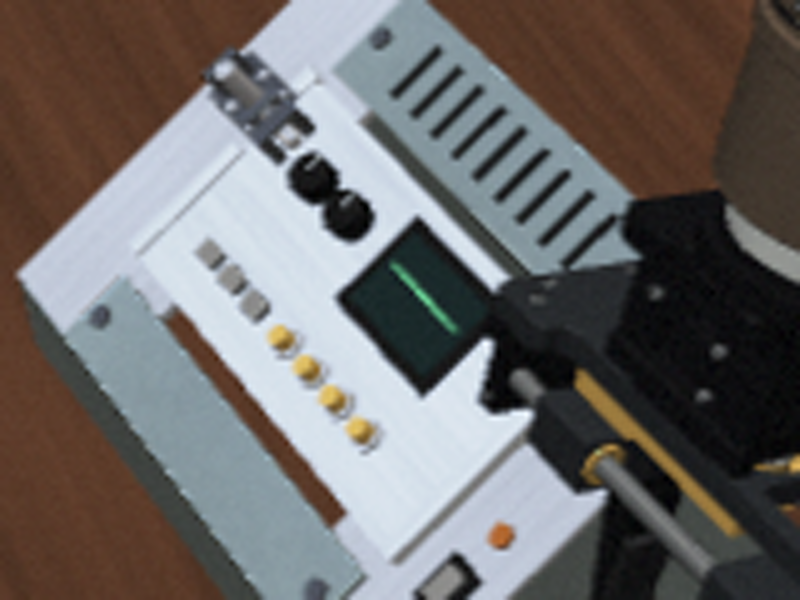

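View pics/fin_t.png

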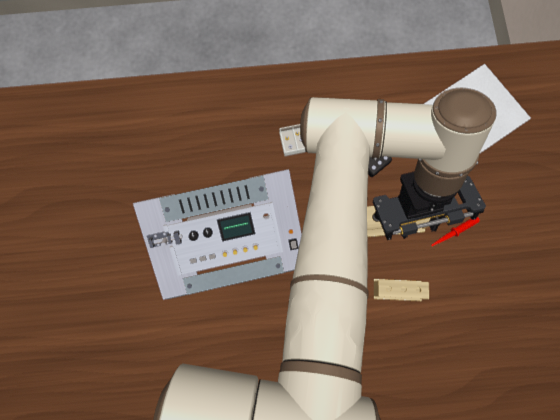

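```bash
python3 -c "
from h import *
print(r.close_job())"
```

```text
the job is handed in; nothing more can be done
None
```

I did the whole job in about 33 s of the 72 s and handed it in; no verdict was reported. The drift went home through both holes, I slid the bolt into its keeper, and the drift is back in its own stand hole.

**Drift and module:** I pushed the drift in, let go partway to change the arm's angle, re-gripped, and pressed until the collar stopped hard at about 28 N. In the side pictures the module moved about 5.7 mm up the slope. It stayed there when I drew the drift out.

**Bolt:** I pinched the knob and pushed it about 21 mm until it met a firm stop at 10 N. The bar shows in the keeper.

**Return:** The drift's collar touched the plate at the expected height. The last pictures show it upright in the same place and attitude as at the start, with the arm clear and in free air.

**Checks that disagreed or were weak:**
- **Bolt travel:** the pictures put it at about 20 mm, give or take 2 mm.
- **Module alignment:** I know it only from the picture shift and from the drift and bolt going home.
- **Drift lean:** it leaned a few degrees down the slope while in the holes.
- **First re-grip to draw it out:** it caught only the edge of the handle, so I redid it.
- **Red look-alike:** its place in the side view changed in the first few seconds, while the arm was still far away. It looks as if it fell over by itself; I never went near it before that.

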